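# Lock the board-holder head onto the ball base

## Task

Mount the board-holder head on the bench base that has the ball stud (not the one with the square stud): raise the head's handle all the way up, lower the head gently over the ball until it sits flat on the base, let go, then press the handle fully down to lock it.

Things in the scene. Friction and masses are not known exactly. Their poses are not given: they have to be found in the camera images.
- coupler: Loose board-holder head, 0.7 kg: aluminium coupler, standing on its flared open underside. Origin: socket centre on the underside plane; x to its front, z up; tail (-x) towards the robot. Block 44 mm wide in y (55 in the lowest 12 mm), x -72 to 50, 60 high (76 at hinge lugs x -48 to -22). Grip across y at x 0, 45 up. In front, x 60 to 72, a 100 mm crossbar with end jaws 78 high. Socket 34 mm, mouth 46.
- handle (a joint): Handle angle, rad: 0 = down (locked, level, pointing to the coupler's -x), 1.05 = fully up, 60 degrees above level, leaning to -x. Stays where left; under 1 N at the grip moves it. Hinge along the coupler's y at x = -33 mm, 64 mm above the underside. Starts down within 0.12. A fork under it blocks the socket when down, so the ball enters only with the handle up, in any yaw.
- handle_grip (a point): Centre of the black cross grip at the handle's free end, 83 mm from the hinge (handle down: 116 mm behind the socket centre, 64 mm above the underside): a plastic sleeve 18 mm diameter, 30 mm long across the coupler's y, turning freely about its own length, so pinched end to end it can be lifted round its arc. The steel bar to it is 14 mm wide, 8 thick, its mid-plane through the hinge axis.
- ball_base: Fixed dark steel disc, 120 mm diameter, 24 mm high, with a 30 mm steel ball on a short neck at its centre, ball top 69 mm above the table. Origin: centre of the underside, on the table. Coupler home: its underside rests on the disc, 24 mm above this origin, socket centre on the disc's axis. A like disc with a 36 mm square block, also 69 mm high, is not to be used.
There are look-alikes about, which are no part of the job. Several things have the shape of the coupler; the one meant has the colours described above.

How it is judged:
By the outcome, as a careful person would: the job done as asked, in the order asked, and still so for the second after the job is handed in, with the robot touching nothing.
It also fails if it takes over 58 s, if anything falls off the work surface, if the arm or the gripper's body presses on something with over 40 N, if the wrist force passes 120 N, or if a joint passes its speed limit or range.

## Robot

A 6-joint arm with a two-finger parallel gripper is mounted at the origin on the work surface. World frame = base frame: x ahead of the robot, y to its left, z up, the work surface at z = 0. Lengths are in m, angles in rad, forces in N, time in s.
With the tool pointing down it reaches from about 0.25 to 0.775 m from the base axis. Payload 4 kg.
Tool frame: the origin (TCP) lies midway between the tips of the shut fingers; the grasp point (between the pads) lies robot.tcp_to_grasp behind it (robot.tcp_to_grasp is the distance from the TCP to the grasp point, in m); y points along the fingers, x is the direction in which the jaws open and shut, and the axes are right-handed (so a half turn about y gives the same grasp; the last joint's range is limited). The gripper opens to 94 mm and grips with 3 to 60 N. Pads are 16 mm wide; open, the fingers measure 119 mm over their backs; the gripper's body (75 mm by 177 mm) begins 78 mm behind the grasp point.
Start: joints at [-1.283, 0.087, 1.371, -0, 1.684, -0.103], TCP at [0.21, -0.509, 0.206] pointing down, gripper open.
Joint ranges: [-3.1, 3.1], [-0.76, 2.03], [0.27, 2.55], [-1.08, 4.22], [0.17, 2.65], [-2.57, 2.57]. Speed limits (rad/s): [2.79, 2.79, 3.14, 3.14, 3.14, 3.14].

## Interface

Orientations are given as [roll, pitch, yaw] about the fixed x, y, z axes, in that order (R = Rz(yaw) Ry(pitch) Rx(roll)).
In Python, from bench import robot gives the robot as it stands.
- The arm moves only by the tool arm_command, never from a script. Its argument "series" is text: rows parted by semicolons, each of 7 numbers parted by spaces: the turn, a rotation vector about the tool's x, y, z in rad, then the shift along the tool's x, y, z in m, then the finger opening in m, from 0 to 0.094. A call has 1 to 12 rows; each row shifts and turns the pose as measured when the row begins, along the tool's axes as they then stand; what a row does not reach is not made up. A row lasts 1/10 s, in which the tool goes at most 50 mm and 8.59 degrees, less where a joint would pass 70% of its speed; a pose out of reach is approached as far as the arm can. A call with a gripper value outside its range is refused whole. The fingers move at their own pace and stop on an object; the grip force is fixed at half the most. Time passes only in rows, so rows that do not move let the fingers close. It gives the time, the measured TCP pose, the force and the opening at its end, in the units of the state.
- robot.get_obs(): the state, without advancing time (a new reading comes with each control period).
- robot.snapshot(name): name is "scene" or "top" or "wrist"; returns the picture (384x512x3 uint8, blue, green, red); there is no depth.
- robot.camera_params(name): a dict with "fx", "fy", "cx", "cy" (pixels), "extrinsics" (4x4, takes a point from camera to world coordinates). Camera axes: x right, y up, looking along -z (the intrinsics and any distortion apply to the point x, -y, -z); pixel columns grow to the right and rows downward; lengths in m; the calibration is good to about 2 mm. A picture is of the moment at which its call begins: read the wrist's pose just before it. camera_params takes no time and is no camera call; for the wrist camera it gives the pose at the moment of the call.
- robot.close_job(): hands the job in, once; it reports no verdict.
Trained networks look in the newest picture that a camera, given by its name, has taken for a name from the list of things; names that differ only in an ending like _2 or _b are one class to them, and where a whole thing is asked for, a point or a joint stands for the part that bears it (a point fixed in the world has none). Each returns a list of dicts, best first, with "score" (0 to 1); they miss things now and then, are a little off and sometimes report something else, mostly with a low value. They report only what shows in the picture. A call takes as long as a camera call. They do not tell look-alikes from the thing itself.
- robot.spot_in(camera, target): "centre" ([x, y, z] in m, in the coordinates of the camera as it stood for that picture, good to about 4 mm: the middle of the surface that is visible of it).
The state is a dict: "time": time; "joint_positions": joint angles; "qvel": joint speeds; "joint_torque": joint torques, N m; "tool_pos": TCP position; "ee_rot": TCP orientation; "wrist_force": force on the tool from outside, world axes, zero at the start; "wrist_torque": the same for the moment, N m; "width": finger opening in m.
Only numpy, scipy, OpenCV 4.12 (cv2) and the standard library are available. Lean on these libraries where they do the work, as an engineer would, in place of code of your own. Each camera call takes 0.05 s, during which the arm holds its last target.

## Working session

There is one attempt and no reset: what is moved stays moved. The work goes in short steps, Python scripts to look and compute and a tool call to move; the robot and the scene stay as the last step left them, time stands still between calls to the robot, and variables do not carry over. Pictures are saved under pics/ and viewed, and the job is handed in when it is done.

Besides the shell and the picture viewer there is one more tool, called after "Emit:" by a JSON object that holds its "api" and its "payload", one argument or row to a line. arm_command: Moves the arm, as the interface text tells. Its arguments: {"type":"object","properties":{"series":{"type":"string"}},"required":["series"]}

```bash
mkdir -p pics; ls; python3 - <<'E'
from bench import robot
import cv2
o=robot.get_obs(); print(o)
print(robot.tcp_to_grasp)
for n in ("scene","top","wrist"):
    cv2.imwrite(f"pics/{n}0.png",robot.snapshot(n)); p=robot.camera_params(n);print(n,p)
    if n!="wrist":
        for t in ("coupler","handle","handle_grip","ball_base"):
            try: print(t,robot.spot_in(n,t))
            except Exception as e: print(t,e)
print(robot.get_obs()["time"])
E
```

```text
pics
{'time': 0.0, 'joint_positions': array([-1.28309913e+00,  8.79807173e-02,  1.37222187e+00,  1.31010346e-05,
        1.68357377e+00, -1.03098695e-01]), 'qvel': array([ 0.00209276,  0.00095599, -0.00036918,  0.00168777,  0.00131819,
        0.00189584]), 'joint_torque': array([-1.29118296e-03, -3.40178096e+01, -3.02427399e+01,  7.14873383e-02,
        3.28594493e-02, -1.74272823e-04]), 'tool_pos': array([ 0.20935811, -0.50802296,  0.20430654]), 'ee_rot': array([-1.57055864,  0.00217077, -1.17999871]), 'wrist_force': array([-0.33028172, -0.16079749, -0.47017512]), 'wrist_torque': array([-0.03117285,  0.00552653, -0.00014847]), 'width': 0.09394429021062128}
0.0188
scene {'fx': 346.40407223626084, 'fy': 346.40407223626084, 'cx': 255.00561654110135, 'cy': 192.04196580974008, 'extrinsics': array([[ 0.69057434, -0.50990851,  0.51293313,  0.90846979],
       [ 0.72319062,  0.49673911, -0.47983913, -0.33641171],
       [-0.01011989,  0.70231302,  0.71179633,  0.67954936],
       [ 0.        ,  0.        ,  0.        ,  1.        ]])}
coupler [{'centre': [0.1712, 0.0182, -0.899], 'score': 
[... 1577 characters left out ...]
, {'centre': [0.2405, -0.0589, -0.9531], 'score': 0.92}, {'centre': [-0.1787, 0.0258, -0.9475], 'score': 0.75}, {'centre': [-0.4702, 0.1072, -0.9468], 'score': 0.65}]
ball_base [{'centre': [0.0614, 0.1323, -1.0068], 'score': 0.89}]
wrist {'fx': 268.4786386345342, 'fy': 268.4786386345342, 'cx': 255.19947455534194, 'cy': 192.9870727890062, 'extrinsics': array([[ 3.81196270e-01,  8.86827413e-01,  2.61202113e-01,
         2.86333620e-01],
       [-9.24493962e-01,  3.65492710e-01,  1.08286629e-01,
        -4.77641089e-01],
       [ 5.64082729e-04, -2.82758235e-01,  9.59191046e-01,
         3.83293715e-01],
       [ 0.00000000e+00,  0.00000000e+00,  0.00000000e+00,
         1.00000000e+00]])}
0.55
```

View pics/top0.png

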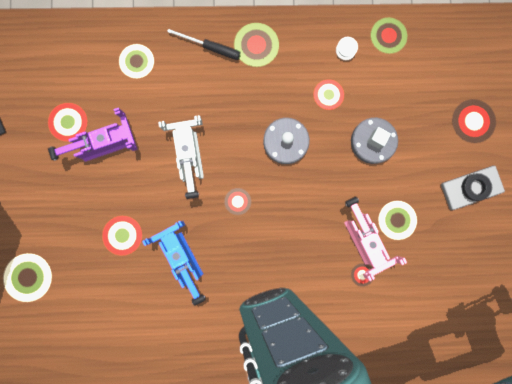

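View pics/scene0.png

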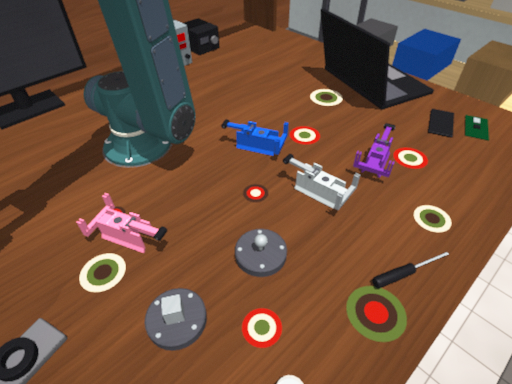

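View pics/wrist0.png

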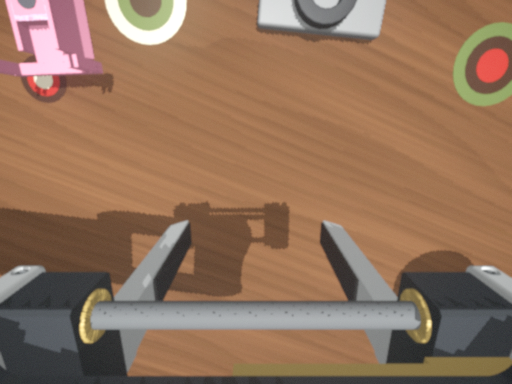

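```bash
cat > h.py <<'E'
import numpy as np, cv2
from bench import robot
def w(p,c): return (p['extrinsics']@np.r_[c,1])[:3]
def ray(p,u,v):
    d=np.array([(u-p['cx'])/p['fx'],-(v-p['cy'])/p['fy'],-1.]); return p['extrinsics'][:3,3],p['extrinsics'][:3,:3]@d
def onz(p,u,v,z):
    o,d=ray(p,u,v); return o+d*(z-o[2])/d[2]
def tri(obs):
    A=np.zeros((3,3));b=np.zeros(3)
    for p,u,v in obs:
        o,d=ray(p,u,v);d=d/np.linalg.norm(d);M=np.eye(3)-np.outer(d,d);A+=M;b+=M@o
    return np.linalg.solve(A,b)
def px(p,X):
    c=np.linalg.inv(p['extrinsics'])@np.r_[X,1]; return np.array([p['cx']-p['fx']*c[0]/c[2],p['cy']+p['fy']*c[1]/c[2]])
E
python3 - <<'E'
from h import *
T=robot.camera_params('top');S=robot.camera_params('scene')
for c in [(-0.1843,0.1014,-0.9618),(-0.173,0.0284,-0.9487),(-0.1787,0.0258,-0.9475),(0.0614,0.1323,-1.0068)]: print(w(T,c).round(4))
for c in [(0.1712,0.0182,-0.899),(0.12,0.0756,-0.9261),(0.1223,0.0739,-0.9277),(0.0084,-0.1415,-0.7848)]: print(w(S,c).round(4))
a=cv2.imread('pics/top0.png');b=cv2.imread('pics/scene0.png')
cv2.imwrite('pics/c1.png',cv2.resize(a[105:205,155:255],None,fx=6,fy=6,interpolation=cv2.INTER_CUBIC))
cv2.imwrite('pics/c2.png',cv2.resize(a[110:170,255:325],None,fx=8,fy=8,interpolation=cv2.INTER_CUBIC))
cv2.imwrite('pics/c3.png',cv2.resize(b[140:220,270:370],None,fx=7,fy=7,interpolation=cv2.INTER_CUBIC))
cv2.imwrite('pics/c4.png',cv2.resize(b[220:280,225:295],None,fx=8,fy=8,interpolation=cv2.INTER_CUBIC))
E
```

```text
[0.548  0.2397 0.0575]
[0.4741 0.2307 0.0665]
[0.4716 0.2365 0.0674]
[ 0.5748 -0.0078  0.0208]
[0.5563 0.2278 0.0507]
[0.4778 0.2323 0.0722]
[0.4794 0.2339 0.0699]
[ 0.5839 -0.024   0.0215]
```

View pics/c1.png

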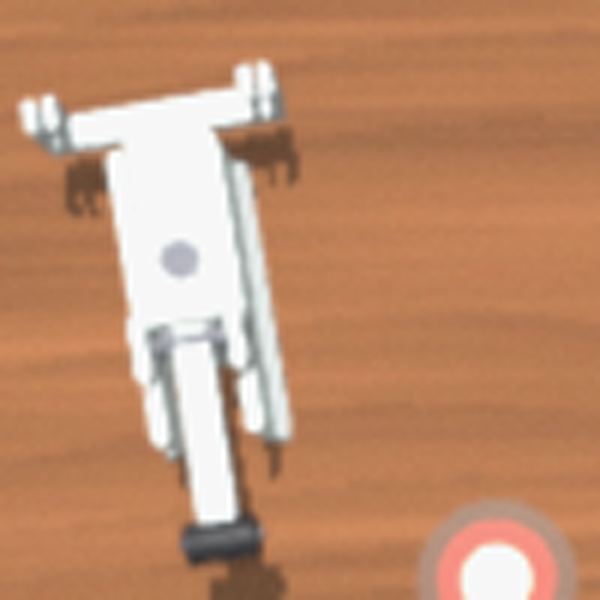

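View pics/c2.png

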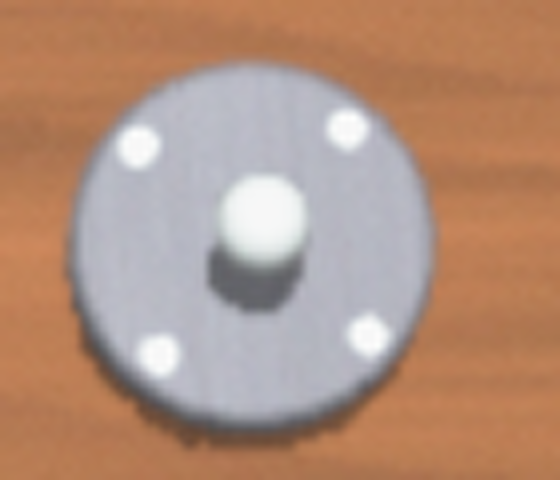

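View pics/c3.png

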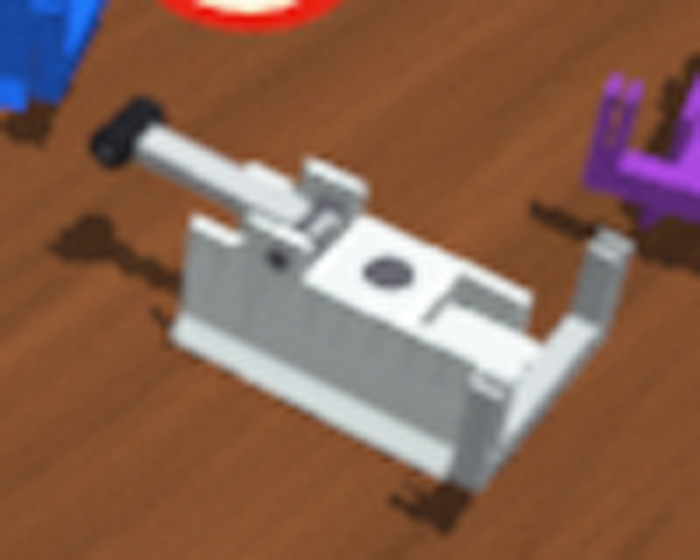

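View pics/c4.png

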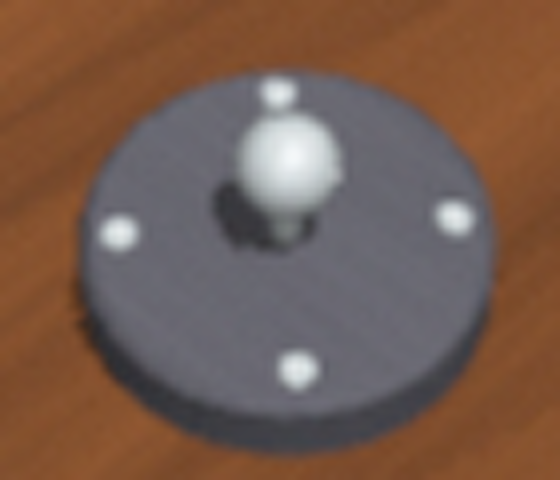

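```bash
python3 - <<'E'
from h import *
T=robot.camera_params('top');S=robot.camera_params('scene')
t=lambda x,y:(T,155+x/6-.4,105+y/6-.4)
s=lambda x,y:(S,270+x/7-.4,140+y/7-.4)
dot=tri([t(180,259),s(387,272)]); grip=tri([t(222,541),s(127,132)])
print('dot',dot,onz(*t(180,259),.06),onz(*s(387,272),.06))
print('grip',grip,onz(*t(222,541),.07),onz(*s(127,132),.07))
# crossbar ends: jaws tops
print('jaw tops',onz(*t(40,112),.078),onz(*t(258,82),.078), 'scene',onz(*s(490,382),.078),onz(*s(612,242),.078))
d=dot-grip;print(np.linalg.norm(d[:2]),np.degrees(np.arctan2(d[1],d[0])))
ball=tri([(T,255+263/8-.4,110+221/8-.4),(S,225+290/8-.4,220+163/8-.4)]);print('ball',ball)
print(onz(T,255+263/8-.4,110+221/8-.4,.054),onz(S,225+290/8-.4,220+163/8-.4,.054))
# bolts centre
tb=[(138,147),(347,129),(369,337),(159,356)]
sb=[(278,94),(454,217),(298,370),(118,233)]
print('disc',np.mean([onz(T,255+a/8-.4,110+b/8-.4,.026) for a,b in tb],0),np.mean([onz(S,225+a/8-.4,220+b/8-.4,.026) for a,b in sb],0))
E
```

```text
dot [0.55320648 0.245195   0.06052343] [0.55300291 0.24499608 0.06      ] [0.55313108 0.24604698 0.06      ]
grip [0.43628165 0.22905274 0.06767379] [0.43571542 0.22822012 0.07      ] [0.43843846 0.22745286 0.07      ]
jaw tops [0.61119394 0.29745147 0.078     ] [0.62163972 0.20928725 0.078     ] scene [0.62287832 0.21056417 0.078     ] [0.61072886 0.30052252 0.078     ]
0.11803384253931831 7.860382542244034
ball [ 0.5752702  -0.01034451  0.05477061]
[ 0.57476578 -0.01117373  0.054     ] [ 0.57547848 -0.00915621  0.054     ]
disc [ 0.57351868 -0.01062051  0.026     ] [ 0.57577064 -0.01059431  0.026     ]
```

```bash
cat >> h.py <<'E'
from scipy.spatial.transform import Rotation as Ro
def delta(X,yaw,roll=-np.pi/2,pitch=0,o=None):
    o=o or robot.get_obs(); R=Ro.from_euler('xyz',o['ee_rot']); G=Ro.from_euler('xyz',[roll,pitch,yaw])
    rv=(R.inv()*G).as_rotvec(); sh=R.inv().apply(np.array(X)-o['tool_pos'])
    print('t',round(o['time'],2),'pos',o['tool_pos'].round(4),'rot',o['ee_rot'].round(4),'F',o['wrist_force'].round(1),'w',round(o['width'],4))
    print('turn',rv.round(4),'shift',sh.round(4),'len',np.linalg.norm(sh).round(4))
E
echo
```

Emit:
{"api": "arm_command", "payload": {
  "series": "0 0.13 0 0 0 0 0.06;0 0.13 0 0 0 0 0.06;0 0 0 -0.0438 0 0.02 0.06;0 0 0 -0.0438 0 0.02 0.06;0 0 0 -0.0438 0 0.02 0.06;0 0 0 -0.0438 0 0.02 0.06;0 0 0 -0.0438 0 0.02 0.06;0 0 0 -0.0438 0 0.02 0.06;0 0 0 -0.0438 0 0.02 0.06;0 0 0 -0.0438 0 0.02 0.06;0 0 0 -0.0438 0 0.02 0.06;0 0 0 -0.0438 0 0.02 0.06"
}}

```text
time: 1.75
tool_pos: [0.3599, -0.0394, 0.205]
ee_rot: [-1.564, -0.002, -1.466]
wrist_force: [-0.1, -0.8, 0.1]
width: 0.0602
```

```bash
python3 -c "
from h import *
delta([.436,.229,.2],-1.441)"
```

```text
t 1.75 pos [ 0.3599 -0.0394  0.205 ] rot [-1.5639 -0.0016 -1.4661] F [-0.1 -0.8  0.1] w 0.0602
turn [-0.0068 -0.0251  0.0017] shift [-0.259   0.0053  0.1037] len 0.279
```

Emit:
{"api": "arm_command", "payload": {
  "series": "0 -0.02 0 -0.044 0 0.0175 0.06;0 0 0 -0.044 0 0.0175 0.06;0 0 0 -0.044 0 0.0175 0.06;0 0 0 -0.044 0 0.0175 0.06;0 0 0 -0.044 0 0.0175 0.06;0 0 0 -0.035 0 0.0135 0.06;0 0 0 0 0 0 0.06"
}}

```text
time: 2.45
tool_pos: [0.4298, 0.2435, 0.2072]
ee_rot: [-1.556, -0.002, -1.436]
wrist_force: [0.2, 0.4, 0.2]
width: 0.0599
```

```bash
python3 -c "
from h import *
delta([.436,.229,.2],-1.441)
cv2.imwrite('pics/w1.png',robot.snapshot('wrist'));W=robot.camera_params('wrist')
for t in ('handle_grip','coupler'):
  for q in robot.spot_in('wrist',t)[:2]: print(t,q['score'],w(W,q['centre']).round(4))
for X in ([.4363,.229,.0677],[.553,.245,.06]): print(px(W,X))
"
```

```text
t 2.45 pos [0.4298 0.2435 0.2072] rot [-1.5559 -0.0018 -1.436 ] F [0.2 0.4 0.2] w 0.0599
turn [-0.0149  0.005   0.0017] shift [0.0152 0.0073 0.0041] len 0.0173
handle_grip 0.89 [0.5649 0.4955 0.0672]
handle_grip 0.8 [0.4821 0.2303 0.0685]
coupler 0.82 [0.5622 0.2396 0.0585]
coupler 0.79 [ 0.3428 -0.172   0.0015]
[265.23907116 182.27333409]
[265.74681954  79.03613815]
```

View pics/w1.png

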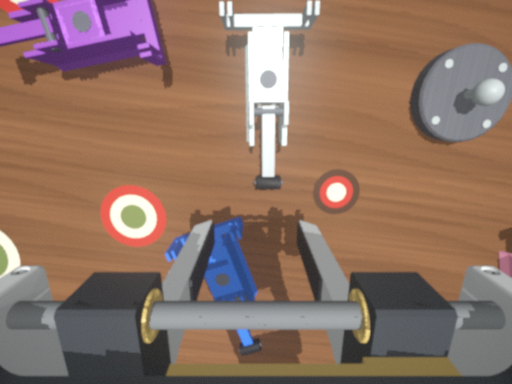

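Emit:
{"api": "arm_command", "payload": {
  "series": "-0.015 0.005 0 0.0155 0 0.004 0.06;0 0 0 0 0.045 0 0.06;0 0 0 0 0.045 0 0.06;0 0 0 0 0 0 0.06"
}}

```text
time: 3.0
tool_pos: [0.4373, 0.2176, 0.1194]
ee_rot: [-1.563, -0.004, -1.455]
wrist_force: [-0.7, -0.1, -1.5]
width: 0.0603
```

```bash
python3 -c "
from h import *
delta([.4365,.228,.049],-1.441)
cv2.imwrite('pics/w2.png',robot.snapshot('wrist'));W=robot.camera_params('wrist')
for X in ([.4363,.229,.0677],[.553,.245,.06]): print(px(W,X))
"
```

```text
t 3.0 pos [0.4373 0.2176 0.1194] rot [-1.5634 -0.004  -1.455 ] F [-0.7 -0.1 -1.5] w 0.0603
turn [-0.0073 -0.014   0.004 ] shift [-0.0107  0.0704 -0.0001] len 0.0712
[242.42165775 210.58043369]
[238.16058226  73.74898301]
```

View pics/w2.png

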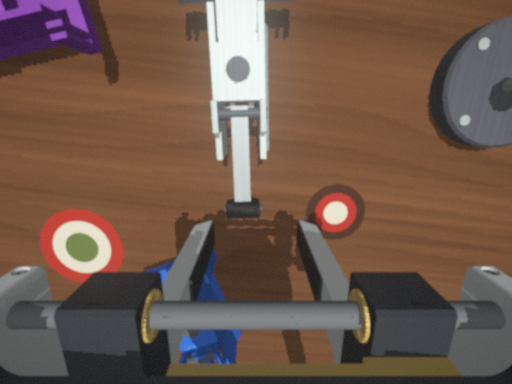

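Emit:
{"api": "arm_command", "payload": {
  "series": "-0.007 -0.014 0.003 -0.0107 0 0.0012 0.06;0 0 0 0 0 0 0.06;0 0 0 0 0.035 0 0.06;0 0 0 0 0.034 0 0.06;0 0 0 0 0 0 0.06;0 0 0 0 0 0 0.06"
}}

```text
time: 3.65
tool_pos: [0.451, 0.2334, 0.0703]
ee_rot: [-1.536, 0.007, -1.441]
wrist_force: [-0.3, 0.7, 1.0]
width: 0.0601
```

```bash
python3 -c "
from h import *
delta([.438,.2285,.049],-1.441)
cv2.imwrite('pics/w3.png',robot.snapshot('wrist'));W=robot.camera_params('wrist')
for X in ([.4363,.229,.0677],[.553,.245,.06]): print(px(W,X))
"
```

```text
t 3.65 pos [0.451  0.2334 0.0703] rot [-1.5361  0.0073 -1.441 ] F [-0.3  0.7  1. ] w 0.0601
turn [-0.0347 -0.0001 -0.0073] shift [ 0.0033  0.0208 -0.0143] len 0.0254
[257.42545274 251.06963515]
[256.67863433  83.55514706]
```

View pics/w3.png

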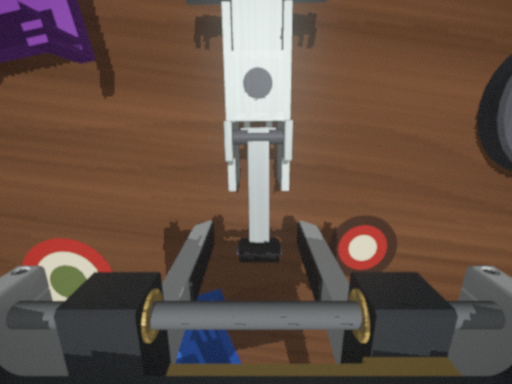

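Emit:
{"api": "arm_command", "payload": {
  "series": "-0.035 0 -0.007 0.0035 0 -0.014 0.06;0 0 0 0 0 0 0.06"
}}

```text
time: 3.9
tool_pos: [0.4399, 0.2292, 0.0746]
ee_rot: [-1.565, 0.002, -1.441]
wrist_force: [-0.1, 0.0, -1.0]
width: 0.06
```

```bash
python3 -c "
from h import *
delta([.437,.2285,.049],-1.441)
delta([.437,.2285,.049],-1.441)
"
```

```text
t 3.9 pos [0.4399 0.2292 0.0746] rot [-1.5648  0.0017 -1.4407] F [-0.1  0.  -1. ] w 0.06
turn [-0.006   0.0003 -0.0017] shift [ 0.0003  0.0256 -0.0031] len 0.0257
t 3.9 pos [0.4399 0.2292 0.0746] rot [-1.5648  0.0017 -1.4407] F [-0.1  0.  -1. ] w 0.06
turn [-0.006   0.0003 -0.0017] shift [ 0.0003  0.0256 -0.0031] len 0.0257
```

Emit:
{"api": "arm_command", "payload": {
  "series": "-0.006 0 0 0 0.013 -0.0025 0.06;0 0 0 0 0 0 0.06;0 0 0 0 0.012 0 0.06;0 0 0 0 0 0 0.06"
}}

```text
time: 4.3
tool_pos: [0.4403, 0.2301, 0.0513]
ee_rot: [-1.563, 0.004, -1.44]
wrist_force: [-0.1, -0.5, 0.0]
width: 0.0603
```

```bash
python3 -c "
from h import *
delta([.437,.2285,.049],-1.441)
"
```

```text
t 4.3 pos [0.4403 0.2301 0.0513] rot [-1.5628  0.0037 -1.4405] F [-0.1 -0.5  0. ] w 0.0603
turn [-0.008   0.0005 -0.0037] shift [ 0.0012  0.0023 -0.0035] len 0.0043
```

Emit:
{"api": "arm_command", "payload": {
  "series": "-0.008 0 -0.003 0.001 0.002 -0.0035 0.06;0 0 0 0 0 0 0.02;0 0 0 0 0 0 0.02;0 0 0 0 0 0 0.02;0 0 0 0 0 0 0.02;0 0 0 0 0 0 0.02"
}}

```text
time: 4.9
tool_pos: [0.4366, 0.2286, 0.0486]
ee_rot: [-1.572, 0.001, -1.44]
wrist_force: [-0.9, 1.2, -0.2]
width: 0.0298
```

```bash
python3 -c "
from h import *
delta([.437,.2285,.049],-1.441)
cv2.imwrite('pics/w4.png',robot.snapshot('wrist'));cv2.imwrite('pics/s4.png',robot.snapshot('scene')[80:280,180:440].repeat(3,0).repeat(3,1))
"
```

```text
t 4.9 pos [0.4366 0.2286 0.0486] rot [-1.5722e+00  5.0000e-04 -1.4404e+00] F [-0.9  1.2 -0.2] w 0.0298
turn [ 0.0015  0.0006 -0.0005] shift [ 0.0002 -0.0004  0.0004] len 0.0006
```

View pics/w4.png

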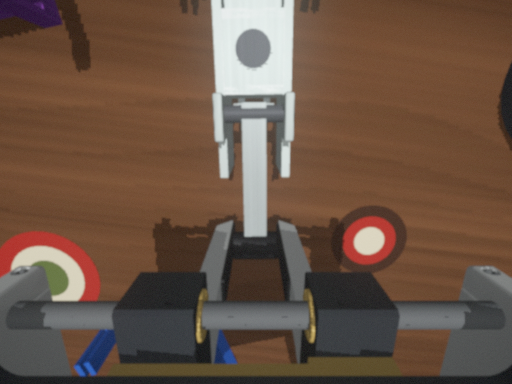

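View pics/s4.png

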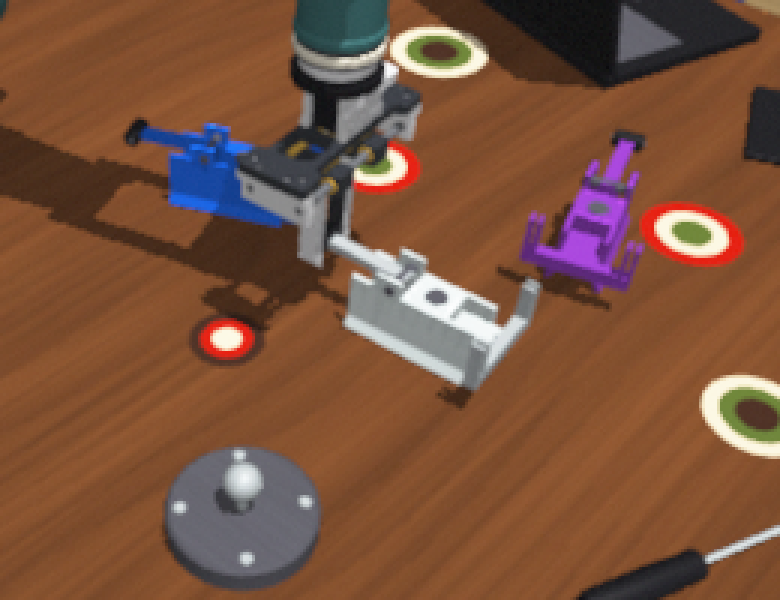

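Emit:
{"api": "arm_command", "payload": {
  "series": "0 0 0 0 -0.0132 0.0016 0.02;0 0 0 0 0 0 0.02;0 0 0 0 -0.0158 0.0049 0.02;0 0 0 0 0 0 0.02"
}}

```text
time: 5.4
tool_pos: [0.4431, 0.2297, 0.0797]
ee_rot: [-1.573, 0.001, -1.44]
wrist_force: [0.8, 0.8, 0.9]
width: 0.0298
```

```bash
python3 -c "
from h import *
h=np.array([.4366,.2286,.0486]); f=np.array([np.cos(.13),np.sin(.13),0])
for th in (.4,.6,.8,1.05):
  X=h+f*.083*(np.cos(.04)-np.cos(th))+np.array([0,0,.083*(np.sin(th)-np.sin(.04))]); print(th); delta(X,-1.441)
"
```

```text
0.4
t 5.4 pos [0.4431 0.2297 0.0797] rot [-1.5726e+00  8.0000e-04 -1.4402e+00] F [0.8 0.8 0.9] w 0.0298
turn [ 0.0018  0.0008 -0.0008] shift [ 0.0002  0.0021 -0.0001] len 0.0021
0.6
t 5.4 pos [0.4431 0.2297 0.0797] rot [-1.5726e+00  8.0000e-04 -1.4402e+00] F [0.8 0.8 0.9] w 0.0298
turn [ 0.0018  0.0008 -0.0008] shift [ 0.0002 -0.0125  0.0078] len 0.0147
0.8
t 5.4 pos [0.4431 0.2297 0.0797] rot [-1.5726e+00  8.0000e-04 -1.4402e+00] F [0.8 0.8 0.9] w 0.0298
turn [ 0.0018  0.0008 -0.0008] shift [ 0.0002 -0.0252  0.0185] len 0.0312
1.05
t 5.4 pos [0.4431 0.2297 0.0797] rot [-1.5726e+00  8.0000e-04 -1.4402e+00] F [0.8 0.8 0.9] w 0.0298
turn [ 0.0018  0.0008 -0.0008] shift [ 0.0002 -0.0376  0.035 ] len 0.0514
```

Emit:
{"api": "arm_command", "payload": {
  "series": "0 0 0 0 -0.0125 0.0078 0.02;0 0 0 0 0 0 0.02;0 0 0 0 -0.0127 0.0107 0.02;0 0 0 0 0 0 0.02"
}}

```text
time: 5.8
tool_pos: [0.4582, 0.2316, 0.1029]
ee_rot: [-1.58, 0.0, -1.44]
wrist_force: [-0.2, -0.3, 1.2]
width: 0.0299
```

```bash
cat > arc.py <<'E'
from h import *
h=np.array([.4366,.2286,.0486]); f=np.array([np.cos(.13),np.sin(.13),0])
for th in (.8,.95,1.05,1.09):
  X=h+f*.083*(np.cos(.04)-np.cos(th))+np.array([0,0,.083*(np.sin(th)-np.sin(.04))]); print(th); delta(X,-1.441)
E
python3 arc.py
```

```text
0.8
t 5.8 pos [0.4582 0.2316 0.1029] rot [-1.5798e+00  3.0000e-04 -1.4398e+00] F [-0.2 -0.3  1.2] w 0.0299
turn [ 0.009   0.0012 -0.0003] shift [ 0.0002 -0.002   0.0033] len 0.0038
0.95
t 5.8 pos [0.4582 0.2316 0.1029] rot [-1.5798e+00  3.0000e-04 -1.4398e+00] F [-0.2 -0.3  1.2] w 0.0299
turn [ 0.009   0.0012 -0.0003] shift [ 0.0002 -0.01    0.0128] len 0.0162
1.05
t 5.8 pos [0.4582 0.2316 0.1029] rot [-1.5798e+00  3.0000e-04 -1.4398e+00] F [-0.2 -0.3  1.2] w 0.0299
turn [ 0.009   0.0012 -0.0003] shift [ 0.0002 -0.0146  0.0197] len 0.0245
1.09
t 5.8 pos [0.4582 0.2316 0.1029] rot [-1.5798e+00  3.0000e-04 -1.4398e+00] F [-0.2 -0.3  1.2] w 0.0299
turn [ 0.009   0.0012 -0.0003] shift [ 0.0002 -0.0162  0.0226] len 0.0278
```

Emit:
{"api": "arm_command", "payload": {
  "series": "0 0 0 0 -0.01 0.0128 0.02;0 0 0 0 0 0 0.02;0 0 0 0 -0.005 0.007 0.02;0 0 0 0 0 0 0.02"
}}

```text
time: 6.2
tool_pos: [0.4724, 0.2335, 0.1147]
ee_rot: [-1.592, -0.0, -1.439]
wrist_force: [-1.7, -0.5, 3.5]
width: 0.0298
```

```bash
python3 arc.py
```

```text
0.8
t 6.2 pos [0.4724 0.2335 0.1147] rot [-1.5922e+00 -4.0000e-04 -1.4390e+00] F [-1.7 -0.5  3.5] w 0.0298
turn [0.0214 0.002  0.0004] shift [ 0.0002  0.0101 -0.0108] len 0.0148
0.95
t 6.2 pos [0.4724 0.2335 0.1147] rot [-1.5922e+00 -4.0000e-04 -1.4390e+00] F [-1.7 -0.5  3.5] w 0.0298
turn [0.0214 0.002  0.0004] shift [ 0.0003  0.0019 -0.0014] len 0.0024
1.05
t 6.2 pos [0.4724 0.2335 0.1147] rot [-1.5922e+00 -4.0000e-04 -1.4390e+00] F [-1.7 -0.5  3.5] w 0.0298
turn [0.0214 0.002  0.0004] shift [ 0.0003 -0.0027  0.0055] len 0.0061
1.09
t 6.2 pos [0.4724 0.2335 0.1147] rot [-1.5922e+00 -4.0000e-04 -1.4390e+00] F [-1.7 -0.5  3.5] w 0.0298
turn [0.0214 0.002  0.0004] shift [ 0.0003 -0.0044  0.0083] len 0.0094
```

Emit:
{"api": "arm_command", "payload": {
  "series": "0.01 0 0 0 -0.003 0.005 0.02;0 0 0 0 0 0 0.02;0 0 0 0 -0.002 0.004 0.02;0 0 0 0 0 0 0.02"
}}

```text
time: 6.6
tool_pos: [0.4781, 0.2344, 0.1184]
ee_rot: [-1.59, -0.001, -1.438]
wrist_force: [-3.6, 0.4, 1.1]
width: 0.0299
```

```bash
python3 arc.py; python3 -c "
from h import *
cv2.imwrite('pics/w5.png',robot.snapshot('wrist'));cv2.imwrite('pics/s5.png',robot.snapshot('scene')[80:280,180:440].repeat(3,0).repeat(3,1))
"
```

```text
0.8
t 6.6 pos [0.4781 0.2344 0.1184] rot [-1.5899e+00 -9.0000e-04 -1.4384e+00] F [-3.6  0.4  1.1] w 0.0299
turn [0.0191 0.0026 0.0009] shift [ 0.0003  0.0139 -0.0165] len 0.0216
0.95
t 6.6 pos [0.4781 0.2344 0.1184] rot [-1.5899e+00 -9.0000e-04 -1.4384e+00] F [-3.6  0.4  1.1] w 0.0299
turn [0.0191 0.0026 0.0009] shift [ 0.0003  0.0057 -0.0071] len 0.0091
1.05
t 6.6 pos [0.4781 0.2344 0.1184] rot [-1.5899e+00 -9.0000e-04 -1.4384e+00] F [-3.6  0.4  1.1] w 0.0299
turn [0.0191 0.0026 0.0009] shift [ 0.0003  0.0011 -0.0002] len 0.0012
1.09
t 6.6 pos [0.4781 0.2344 0.1184] rot [-1.5899e+00 -9.0000e-04 -1.4384e+00] F [-3.6  0.4  1.1] w 0.0299
turn [0.0191 0.0026 0.0009] shift [ 0.0003 -0.0006  0.0027] len 0.0027
```

View pics/w5.png

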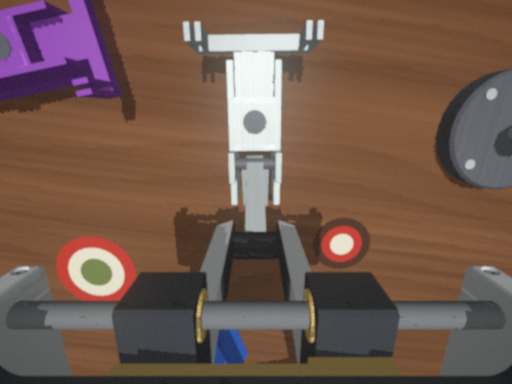

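View pics/s5.png

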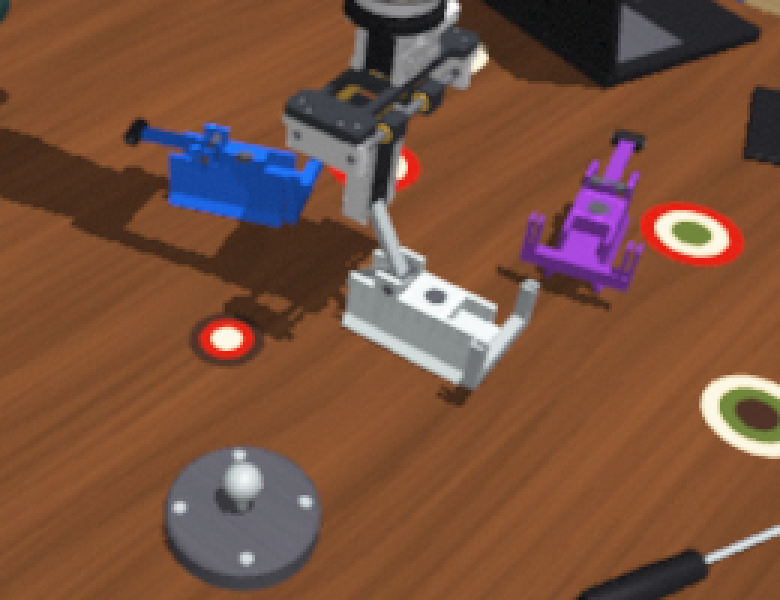

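Emit:
{"api": "arm_command", "payload": {
  "series": "0 0 0 0 -0.0015 0.004 0.02;0 0 0 0 0 0 0.02;0 0 0 0 0 0 0.02"
}}

```text
time: 7.0
tool_pos: [0.4788, 0.2344, 0.119]
ee_rot: [-1.598, -0.001, -1.438]
wrist_force: [-4.1, -0.2, 2.2]
width: 0.0297
```

```bash
python3 arc.py | tail -3; python3 -c "
from h import *
cv2.imwrite('pics/s6.png',robot.snapshot('scene')[80:280,180:440].repeat(3,0).repeat(3,1))
"
```

```text
1.09
t 7.0 pos [0.4788 0.2344 0.119 ] rot [-1.5977e+00 -1.5000e-03 -1.4378e+00] F [-4.1 -0.2  2.2] w 0.0297
turn [0.0269 0.0031 0.0015] shift [0.0003 0.0001 0.002 ] len 0.002
```

View pics/s6.png

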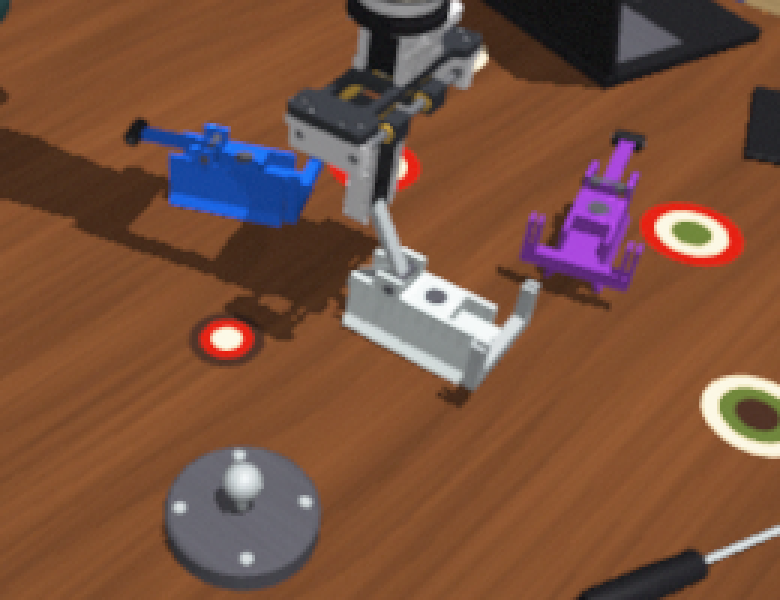

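Emit:
{"api": "arm_command", "payload": {
  "series": "0 0 0 0 0 0 0.06;0 0 0 0 0 0 0.06;0 0 0 0 0 0 0.06;0.028 0.003 0 0 -0.02 0 0.08;0 0 0 0 -0.04 0 0.08;0 0 0 0 -0.04 0 0.08;0 0 0 0 0 0.035 0.08;0 0 0 0 0 0.035 0.08;0 0 0 0 0 0 0.08"
}}

```text
time: 7.95
tool_pos: [0.5541, 0.2439, 0.2316]
ee_rot: [-1.545, -0.001, -1.442]
wrist_force: [-0.0, -0.8, 0.1]
width: 0.08
```

```bash
python3 -c "
from h import *
delta([.554,.2445,.15],-1.441)
cv2.imwrite('pics/w7.png',robot.snapshot('wrist'));W=robot.camera_params('wrist')
cv2.imwrite('pics/s7.png',robot.snapshot('scene')[80:280,180:440].repeat(3,0).repeat(3,1))
for X in ([.553,.245,.06],[.5765,-.0105,.054],[.575,-.0105,.069]): print(px(W,X))
"
```

```text
t 7.95 pos [0.5541 0.2439 0.2316] rot [-1.5451e+00 -1.2000e-03 -1.4424e+00] F [-0.  -0.8  0.1] w 0.08
turn [-0.0257 -0.0014  0.0012] shift [-0.0007  0.0815 -0.0021] len 0.0816
[253.72436507 181.1590658 ]
[440.52464496 187.02319223]
[447.76564969 190.81542443]
```

View pics/w7.png

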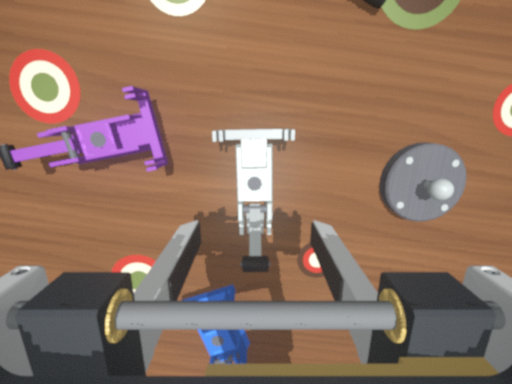

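View pics/s7.png

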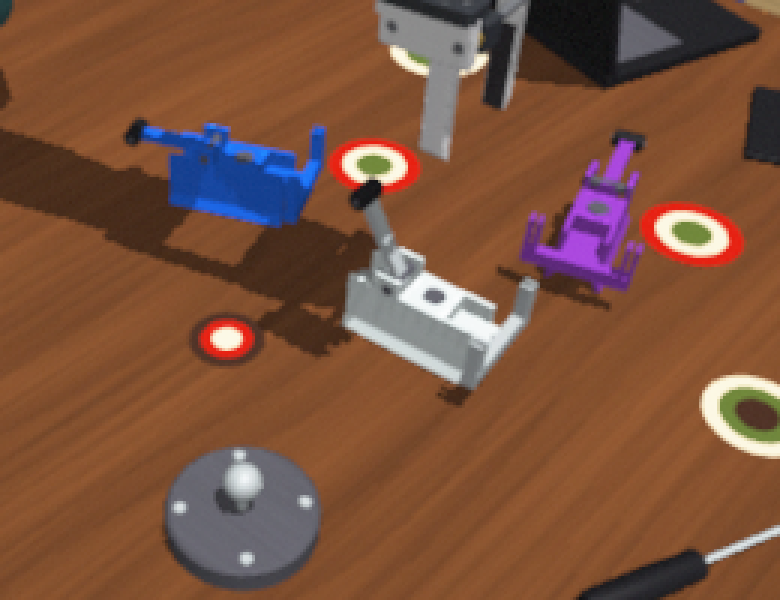

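Emit:
{"api": "arm_command", "payload": {
  "series": "-0.026 0 0 0 0 -0.004 0.08;0 0 0 0 0 0 0.08;0 0 0 0 0.04 0 0.08;0 0 0 0 0 0 0.08;0 0 0 0 0.04 0 0.08;0 0 0 0 0 0 0.08"
}}

```text
time: 8.65
tool_pos: [0.5389, 0.242, 0.1495]
ee_rot: [-1.583, -0.002, -1.44]
wrist_force: [-1.2, -0.5, -2.1]
width: 0.08
```

```bash
python3 -c "
from h import *
delta([.553,.2445,.026],-1.441)
cv2.imwrite('pics/w8.png',robot.snapshot('wrist'));W=robot.camera_params('wrist')
for X in ([.553,.245,.06],[.5765,-.0105,.054],[.575,-.0105,.069]): print(px(W,X))
"
```

```text
t 8.65 pos [0.5389 0.242  0.1495] rot [-1.583  -0.0024 -1.4398] F [-1.2 -0.5 -2.1] w 0.08
turn [0.0122 0.0012 0.0024] shift [-0.001   0.1233  0.0158] len 0.1243
[254.34318202 186.34270306]
[489.39366773 193.95422502]
[500.9397821  199.43219525]
```

View pics/w8.png

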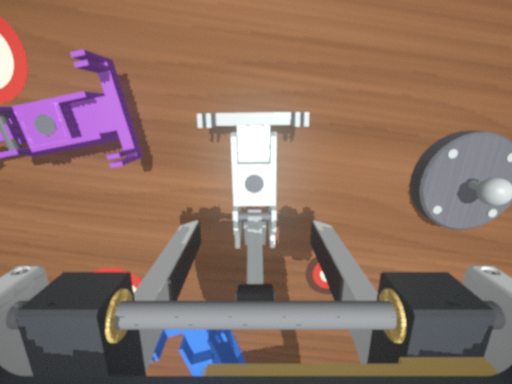

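Emit:
{"api": "arm_command", "payload": {
  "series": "0.006 0 0 -0.001 0 0.014 0.08;0 0 0 0 0 0 0.08;0 0 0 0 0.025 0 0.08;0 0 0 0 0 0 0.08;0 0 0 0 0.025 0 0.08;0 0 0 0 0 0 0.08"
}}

```text
time: 9.3
tool_pos: [0.5747, 0.252, 0.1319]
ee_rot: [-1.521, 0.008, -1.44]
wrist_force: [-0.9, 0.3, -0.9]
width: 0.0802
```

```bash
python3 -c "
from h import *
delta([.553,.2445,.026],-1.441)
"
```

```text
t 9.3 pos [0.5747 0.252  0.1319] rot [-1.5212  0.0084 -1.4396] F [-0.9  0.3 -0.9] w 0.0802
turn [-0.0496  0.0012 -0.0084] shift [ 0.0055  0.1046 -0.0277] len 0.1084
```

```bash
python3 -c "
from h import *
print(robot.get_obs()['qvel'].round(3),robot.get_obs()['joint_positions'].round(3))
delta([.553,.2445,.026],-1.441)
"
```

```text
[-0.    -0.061 -0.154  0.     0.023 -0.001] [ 3.240e-01  2.450e-01  1.337e+00 -1.000e-03  1.510e+00  1.763e+00]
t 9.3 pos [0.5747 0.252  0.1319] rot [-1.5212  0.0084 -1.4396] F [-0.9  0.3 -0.9] w 0.0802
turn [-0.0496  0.0012 -0.0084] shift [ 0.0055  0.1046 -0.0277] len 0.1084
```

Emit:
{"api": "arm_command", "payload": {
  "series": "0 0 0 0 0 0 0.08;0 0 0 0 0 0 0.08"
}}

```text
time: 9.5
tool_pos: [0.5776, 0.253, 0.138]
ee_rot: [-1.513, 0.01, -1.44]
wrist_force: [0.3, 0.0, 0.4]
width: 0.0803
```

```bash
python3 -c "
from h import *
print(robot.get_obs()['qvel'].round(3),robot.get_obs()['joint_positions'].round(3))
delta([.553,.2445,.026],-1.441)
"
```

```text
[-0.    -0.017 -0.052  0.001  0.008  0.002] [ 3.240e-01  2.420e-01  1.328e+00 -1.000e-03  1.513e+00  1.763e+00]
t 9.5 pos [0.5776 0.253  0.138 ] rot [-1.513   0.0101 -1.4395] F [0.3 0.  0.4] w 0.0803
turn [-0.0578  0.0012 -0.0101] shift [ 0.0063  0.1103 -0.0319] len 0.115
```

Emit:
{"api": "arm_command", "payload": {
  "series": "-0.014 0 -0.002 0.0015 0 -0.008 0.08;-0.014 0 -0.002 0.0015 0 -0.008 0.08;-0.014 0 -0.002 0.0015 0 -0.008 0.08;-0.008 0 -0.002 0.001 0 -0.004 0.08;0 0 0 0 0 0 0.08;0 0 0 0 0 0 0.08"
}}

```text
time: 10.1
tool_pos: [0.5496, 0.2436, 0.1417]
ee_rot: [-1.561, 0.003, -1.44]
wrist_force: [-0.5, 0.4, 0.8]
width: 0.0797
```

```bash
python3 -c "
from h import *
print(robot.get_obs()['qvel'].round(3))
delta([.553,.2445,.026],-1.441)
"
```

```text
[-0.002 -0.004  0.006  0.     0.004 -0.   ]
t 10.1 pos [0.5496 0.2436 0.1417] rot [-1.5609  0.0027 -1.4396] F [-0.5  0.4  0.8] w 0.0797
turn [-0.0099  0.0013 -0.0027] shift [-1.000e-04  1.157e-01  2.400e-03] len 0.1157
```

Settled; now descend in even rows.

Emit:
{"api": "arm_command", "payload": {
  "series": "-0.002 0 0 0 0.008 0 0.08;-0.002 0 -0.001 0 0.015 0 0.08;-0.002 0 -0.001 0 0.015 0 0.08;-0.002 0 0 0 0.015 0 0.08;0 0 0 0 0.012 0 0.08;0 0 0 0 0.008 0 0.08;0 0 0 0 0.004 0 0.08;0 0 0 0 0 0 0.08"
}}

```text
time: 10.9
tool_pos: [0.5478, 0.243, 0.0536]
ee_rot: [-1.577, -0.001, -1.44]
wrist_force: [-0.3, 0.4, -0.4]
width: 0.0797
```

```bash
python3 -c "
from h import *
print(robot.get_obs()['qvel'].round(3))
delta([.553,.2445,.026],-1.441)
"
```

```text
[-0.002 -0.    -0.003  0.001 -0.003  0.   ]
t 10.9 pos [0.5478 0.243  0.0536] rot [-1.5766e+00 -9.0000e-04 -1.4397e+00] F [-0.3  0.4 -0.4] w 0.0797
turn [0.0058 0.0013 0.0009] shift [-0.0008  0.0276  0.0055] len 0.0281
```

Emit:
{"api": "arm_command", "payload": {
  "series": "0.002 0 0 -0.0005 0.006 0.002 0.08;0.002 0 0 0 0.008 0.002 0.08;0.001 0 0 0 0.006 0.001 0.08;0 0 0 0 0.004 0 0.08;0 0 0 0 0.002 0 0.08;0 0 0 0 0 0 0.08"
}}

```text
time: 11.5
tool_pos: [0.5547, 0.2447, 0.0274]
ee_rot: [-1.567, -0.0, -1.44]
wrist_force: [0.8, 0.3, 0.2]
width: 0.0797
```

```bash
python3 -c "
from h import *
print(robot.get_obs()['qvel'].round(3))
delta([.553,.2445,.026],-1.441)
cv2.imwrite('pics/w9.png',robot.snapshot('wrist'));W=robot.camera_params('wrist')
for X in ([.553,.245,.06],): print(px(W,X))
"
```

```text
[-0.    -0.    -0.    -0.    -0.001 -0.002]
t 11.5 pos [0.5547 0.2447 0.0274] rot [-1.5670e+00 -1.0000e-04 -1.4398e+00] F [0.8 0.3 0.2] w 0.0797
turn [-0.0038  0.0012  0.0001] shift [ 0.      0.0014 -0.0017] len 0.0022
[253.19247445 258.78389904]
```

View pics/w9.png

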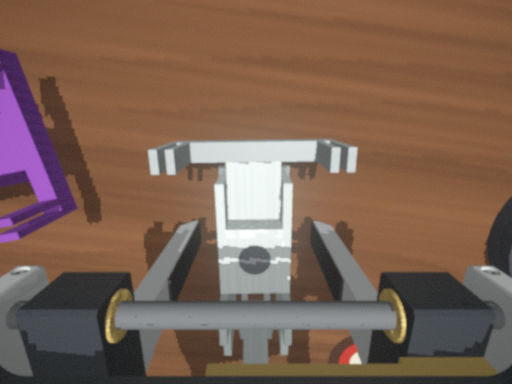

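Emit:
{"api": "arm_command", "payload": {
  "series": "-0.003 0 0 0 0.001 -0.001 0.04;0 0 0 0 0 0 0.03;0 0 0 0 0 0 0.03;0 0 0 0 0 0 0.03;0 0 0 0 0 0 0.03;0 0 0 0 0 0 0.03"
}}

```text
time: 12.15
tool_pos: [0.5544, 0.2452, 0.0277]
ee_rot: [-1.568, 0.001, -1.44]
wrist_force: [0.6, -0.2, -1.2]
width: 0.0436
```

```bash
python3 -c "
from h import *
print(robot.get_obs()['qvel'].round(3))
delta([.553,.2445,.026],-1.441)
"
```

```text
[ 0.    -0.    -0.001 -0.002 -0.001 -0.   ]
t 12.15 pos [0.5544 0.2452 0.0277] rot [-1.5677e+00  9.0000e-04 -1.4397e+00] F [ 0.6 -0.2 -1.2] w 0.0436
turn [-0.0031  0.0013 -0.0009] shift [ 0.0005  0.0017 -0.0014] len 0.0023
```

Emit:
{"api": "arm_command", "payload": {
  "series": "0 0 0 0 -0.006 0 0.03;0 0 0 0 -0.012 0 0.03;0 0 0 0 -0.016 0 0.03;0 0 0 0 -0.016 0 0.03;0 0 0 0 -0.016 0 0.03;0 0 0 0 -0.016 0 0.03;0 0 0 0 -0.01 0 0.03;0 0 0 0 -0.006 0 0.03;0 0 0 0 0 0 0.03;0 0 0 0 0 0 0.03"
}}

```text
time: 13.15
tool_pos: [0.5462, 0.2421, 0.1194]
ee_rot: [-1.594, -0.005, -1.44]
wrist_force: [-0.0, 0.2, -7.3]
width: 0.044
```

```bash
python3 -c "
from h import *
print(robot.get_obs()['qvel'].round(3))
delta([.5755,-.01,.14],-1.441)
cv2.imwrite('pics/s10.png',robot.snapshot('scene')[80:280,180:440].repeat(3,0).repeat(3,1))
"
```

```text
[-0.     0.001  0.     0.     0.001  0.001]
t 13.15 pos [0.5462 0.2421 0.1194] rot [-1.594  -0.0047 -1.4397] F [-0.   0.2 -7.3] w 0.044
turn [0.0232 0.0013 0.0048] shift [ 0.2539 -0.0193 -0.0044] len 0.2546
```

View pics/s10.png

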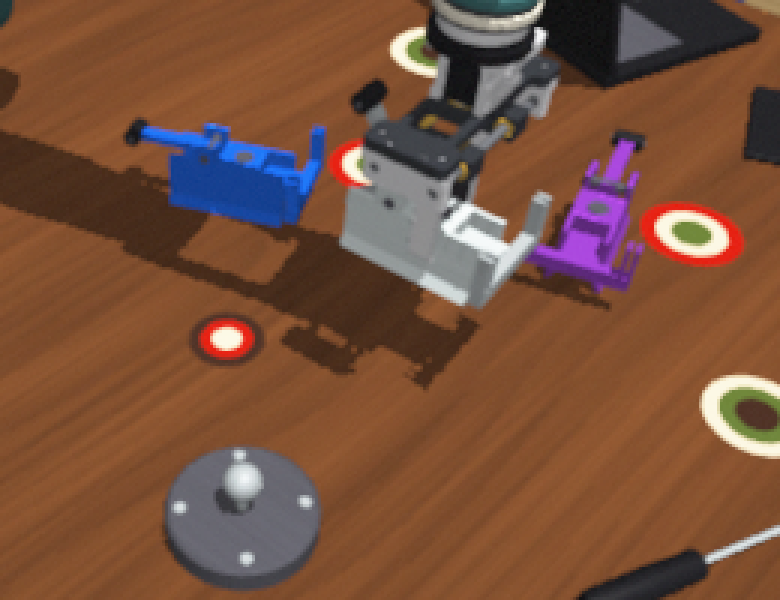

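Emit:
{"api": "arm_command", "payload": {
  "series": "0.003 0 0.001 0.01 -0.005 0 0.03;0.004 0 0.001 0.02 -0.007 0 0.03;0.004 0 0.001 0.03 -0.007 0 0.03;0.004 0 0.001 0.03 0 0 0.03;0.004 0 0.001 0.03 0 0 0.03;0.004 0 0 0.03 0 0 0.03;0 0 0 0.03 0 0 0.03;0 0 0 0.02 0 0 0.03;0 0 0 0.012 0 0 0.03;0 0 0 0.006 0 0 0.03;0 0 0 0 0 0 0.03;0 0 0 0 0 0 0.03"
}}

```text
time: 14.4
tool_pos: [0.5718, 0.0123, 0.1349]
ee_rot: [-1.582, -0.003, -1.439]
wrist_force: [-0.4, 0.1, -7.0]
width: 0.0439
```

```bash
python3 -c "
from h import *
print(robot.get_obs()['qvel'].round(3))
delta([.5755,-.01,.12],-1.441)
cv2.imwrite('pics/s11.png',robot.snapshot('scene')[80:280,180:440].repeat(3,0).repeat(3,1))
"
```

```text
[ 0.002 -0.001  0.001  0.002 -0.001 -0.002]
t 14.4 pos [0.5718 0.0123 0.1349] rot [-1.5817 -0.0028 -1.4395] F [-0.4  0.1 -7. ] w 0.0439
turn [0.0109 0.0015 0.0028] shift [0.0225 0.0149 0.0009] len 0.027
```

View pics/s11.png

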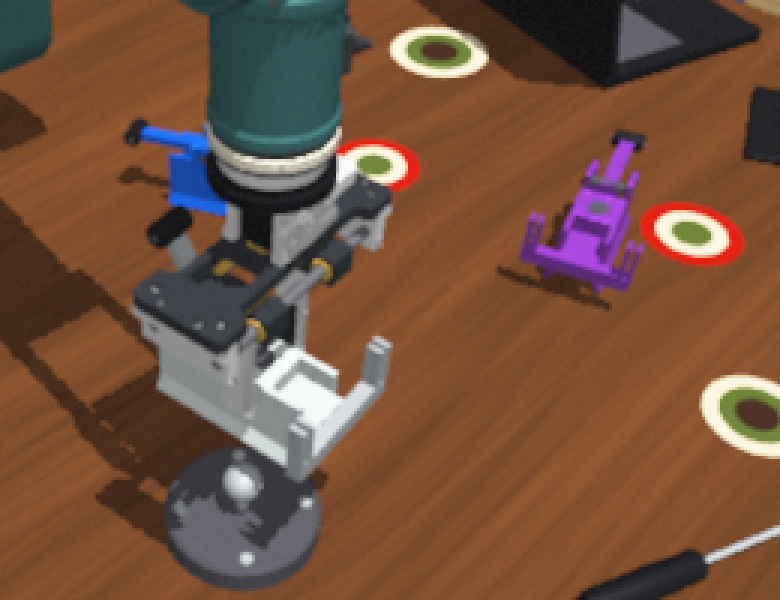

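Emit:
{"api": "arm_command", "payload": {
  "series": "0.003 0 0.001 0.006 0 0 0.03;0.003 0 0.001 0.008 0 0 0.03;0.003 0 0 0.006 0 0 0.03;0.001 0 0 0.002 0 0 0.03;0 0 0 0 0 0 0.03;0 0 0 0 0 0 0.03"
}}

```text
time: 15.05
tool_pos: [0.5748, -0.0088, 0.1349]
ee_rot: [-1.571, -0.0, -1.435]
wrist_force: [0.2, -0.1, -7.1]
width: 0.0438
```

```bash
python3 -c "
from h import *
print(robot.get_obs()['qvel'].round(3))
delta([.5755,-.01,.0517],-1.441,roll=-1.5677)
"
```

```text
[-0.004  0.001  0.     0.002 -0.    -0.001]
t 15.05 pos [ 0.5748 -0.0088  0.1349] rot [-1.5710e+00 -3.0000e-04 -1.4352e+00] F [ 0.2 -0.1 -7.1] w 0.0438
turn [0.0032 0.0058 0.0003] shift [0.0013 0.0832 0.0005] len 0.0832
```

Emit:
{"api": "arm_command", "payload": {
  "series": "0 0.003 0 0.001 0.004 0 0.03;0 0.002 0 0 0.008 0 0.03;0 0 0 0 0.01 0 0.03;0 0 0 0 0.008 0 0.03;0 0 0 0 0.004 0 0.03;0 0 0 0 0.001 0 0.03;0 0 0 0 0 0 0.03"
}}

```text
time: 15.75
tool_pos: [0.5738, -0.0091, 0.095]
ee_rot: [-1.574, 0.001, -1.44]
wrist_force: [0.3, 0.5, -6.3]
width: 0.044
```

```bash
python3 -c "
from h import *
print(robot.get_obs()['qvel'].round(3))
delta([.5755,-.01,.0517],-1.441,roll=-1.5677)
cv2.imwrite('pics/s12.png',robot.snapshot('scene')[80:280,180:440].repeat(3,0).repeat(3,1))
"
```

```text
[-0.     0.002  0.002 -0.    -0.002 -0.001]
t 15.75 pos [ 0.5738 -0.0091  0.095 ] rot [-1.5742e+00  1.0000e-03 -1.4398e+00] F [ 0.3  0.5 -6.3] w 0.044
turn [ 0.0065  0.0012 -0.001 ] shift [0.0012 0.0433 0.0017] len 0.0433
```

View pics/s12.png

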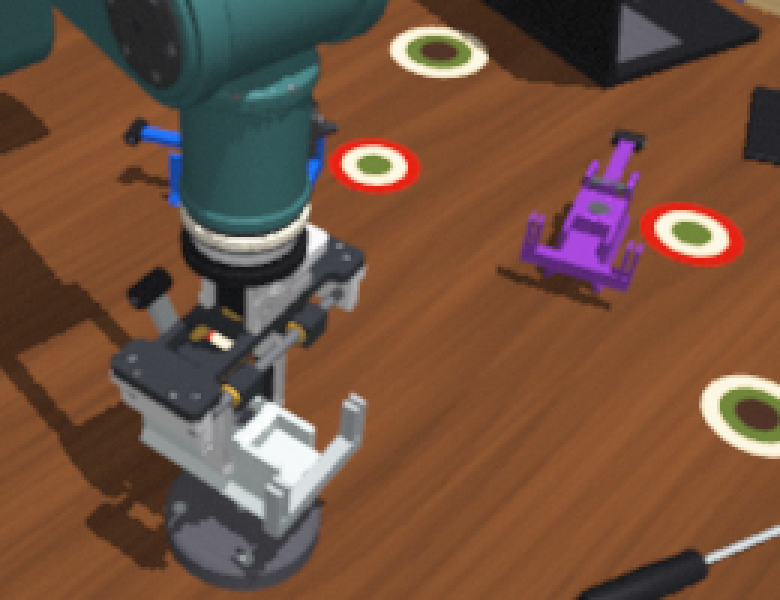

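Emit:
{"api": "arm_command", "payload": {
  "series": "0.002 0 0 0.0007 0.003 0.001 0.03;0.002 0 0 0 0.004 0.001 0.03;0.001 0 0 0 0.004 0 0.03;0 0 0 0 0.003 0 0.03;0 0 0 0 0.001 0 0.03;0 0 0 0 0 0 0.03"
}}

```text
time: 16.4
tool_pos: [0.577, -0.0096, 0.0801]
ee_rot: [-1.566, 0.0, -1.44]
wrist_force: [0.1, -0.6, -8.0]
width: 0.044
```

```bash
python3 -c "
from h import *
delta([.5755,-.01,.0517],-1.441,roll=-1.5677)
"
```

```text
t 16.4 pos [ 0.577  -0.0096  0.0801] rot [-1.5661e+00  4.0000e-04 -1.4399e+00] F [ 0.1 -0.6 -8. ] w 0.044
turn [-0.0016  0.0011 -0.0004] shift [ 0.0002  0.0284 -0.0017] len 0.0285
```

Emit:
{"api": "arm_command", "payload": {
  "series": "-0.001 0 0 0 0.003 -0.001 0.03;0 0 0 0 0.004 0 0.03;0 0 0 0 0.004 0 0.03;0 0 0 0 0.004 0 0.03;0 0 0 0 0.002 0 0.03;0 0 0 0 0 0 0.03"
}}

```text
time: 17.0
tool_pos: [0.5773, -0.0097, 0.0625]
ee_rot: [-1.564, -0.0, -1.44]
wrist_force: [-0.3, -0.2, -7.2]
width: 0.0441
```

```bash
python3 -c "
from h import *
delta([.5755,-.01,.0517],-1.441,roll=-1.5677)
"
```

```text
t 17.0 pos [ 0.5773 -0.0097  0.0625] rot [-1.5639e+00 -1.0000e-04 -1.4398e+00] F [-0.3 -0.2 -7.2] w 0.0441
turn [-0.0038  0.0012  0.0001] shift [ 0.      0.0107 -0.0019] len 0.0109
```

Emit:
{"api": "arm_command", "payload": {
  "series": "-0.002 0 0 0 0.002 -0.001 0.03;-0.001 0 0 0 0.003 0 0.03;0 0 0 0 0.002 0 0.03;0 0 0 0 0.001 0 0.03;0 0 0 0 0 0 0.03"
}}

```text
time: 17.5
tool_pos: [0.5773, -0.0099, 0.0546]
ee_rot: [-1.565, -0.0, -1.44]
wrist_force: [0.2, 0.3, -5.8]
width: 0.0442
```

```bash
python3 -c "
from h import *
delta([.5755,-.01,.0517],-1.441,roll=-1.5677)
"
```

```text
t 17.5 pos [ 0.5773 -0.0099  0.0546] rot [-1.5647e+00 -5.0000e-04 -1.4398e+00] F [ 0.2  0.3 -5.8] w 0.0442
turn [-0.003   0.0012  0.0005] shift [-0.0001  0.0029 -0.0018] len 0.0034
```

Emit:
{"api": "arm_command", "payload": {
  "series": "-0.001 0 0 0 0.001 -0.0005 0.03;-0.001 0 0 0 0.001 0 0.03;0 0 0 0 0.001 0 0.03;0 0 0 0 0.001 0 0.03;0 0 0 0 0 0 0.03"
}}

```text
time: 18.0
tool_pos: [0.5774, -0.0099, 0.0519]
ee_rot: [-1.565, -0.001, -1.44]
wrist_force: [1.5, -0.1, -6.2]
width: 0.0439
```

```bash
python3 -c "
from h import *
delta([.5755,-.01,.0517],-1.441,roll=-1.5677)
"
```

```text
t 18.0 pos [ 0.5774 -0.0099  0.0519] rot [-1.5653e+00 -8.0000e-04 -1.4397e+00] F [ 1.5 -0.1 -6.2] w 0.0439
turn [-0.0024  0.0013  0.0008] shift [-0.0002  0.0002 -0.0019] len 0.0019
```

Emit:
{"api": "arm_command", "payload": {
  "series": "-0.001 0 0 0 0.001 -0.0005 0.03;0 0 0 0 0.001 0 0.03;0 0 0 0 0.0005 0 0.03"
}}

```text
time: 18.3
tool_pos: [0.5774, -0.01, 0.0518]
ee_rot: [-1.564, -0.001, -1.44]
wrist_force: [-1.2, 1.0, -1.4]
width: 0.0444
```

```bash
python3 -c "
from h import *
delta([.5755,-.01,.0517],-1.441,roll=-1.5677)
cv2.imwrite('pics/s13.png',robot.snapshot('scene')[150:310,180:380].repeat(4,0).repeat(4,1)[:600])
"
```

```text
t 18.3 pos [ 0.5774 -0.01    0.0518] rot [-1.5644e+00 -1.2000e-03 -1.4397e+00] F [-1.2  1.  -1.4] w 0.0444
turn [-0.0033  0.0014  0.0012] shift [-0.0002  0.     -0.0019] len 0.0019
```

View pics/s13.png

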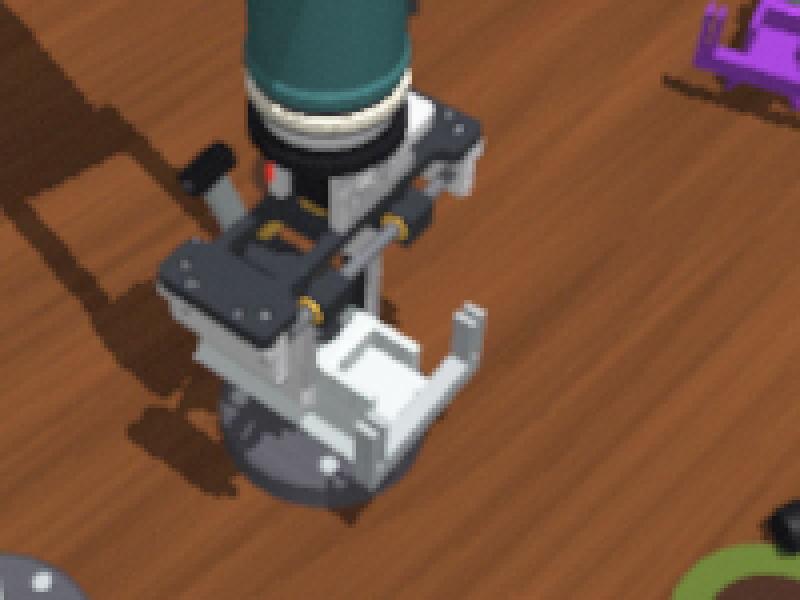

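Emit:
{"api": "arm_command", "payload": {
  "series": "0 0 0 0 0 0 0.06;0 0 0 0 0 0 0.07;0 0 0 0 0 0 0.08;0 0 0 0 -0.006 0 0.08;0 0 0 0 -0.015 0 0.08;0 0 0 0 -0.02 0 0.08;0 0 0 0 -0.025 0 0.08;0 0 0 0 -0.025 0 0.08;0 0 0 0 -0.025 0 0.08;0 0 0 0 -0.015 0 0.06;0 0 0 0 -0.006 0 0.06;0 0 0 0 0 0 0.06"
}}

```text
time: 19.55
tool_pos: [0.5794, -0.0107, 0.2063]
ee_rot: [-1.549, -0.006, -1.44]
wrist_force: [-0.2, -0.5, -0.5]
width: 0.0613
```

```bash
python3 -c "
from h import *
print(robot.get_obs()['qvel'].round(3))
delta([.50,-.02,.19],-1.441)
cv2.imwrite('pics/s14.png',robot.snapshot('scene')[150:310,180:380].repeat(4,0).repeat(4,1)[:600])
cv2.imwrite('pics/w14.png',robot.snapshot('wrist'));W=robot.camera_params('wrist')
f=np.array([np.cos(.13),np.sin(.13),0]);s=np.array([.5755,-.0103,.024])
for a,b in ((0,.06),(-.033-.083*np.cos(1.05),.064+.083*np.sin(1.05)),(-.116,.064)): print((s+f*a+[0,0,b]).round(4),px(W,s+f*a+[0,0,b]))
"
```

```text
[-0.002 -0.009 -0.005  0.     0.004  0.   ]
t 19.55 pos [ 0.5794 -0.0107  0.2063] rot [-1.5486 -0.0061 -1.44  ] F [-0.2 -0.5 -0.5] w 0.0613
turn [-0.0222  0.0011  0.0061] shift [-0.0013  0.0146 -0.0803] len 0.0816
[ 0.5755 -0.0103  0.084 ] [253.28866902 193.47274125]
[ 0.5018 -0.0199  0.16  ] [253.24949308 289.28581892]
[ 0.4605 -0.0253  0.088 ] [253.35524313 283.20412729]
```

View pics/s14.png

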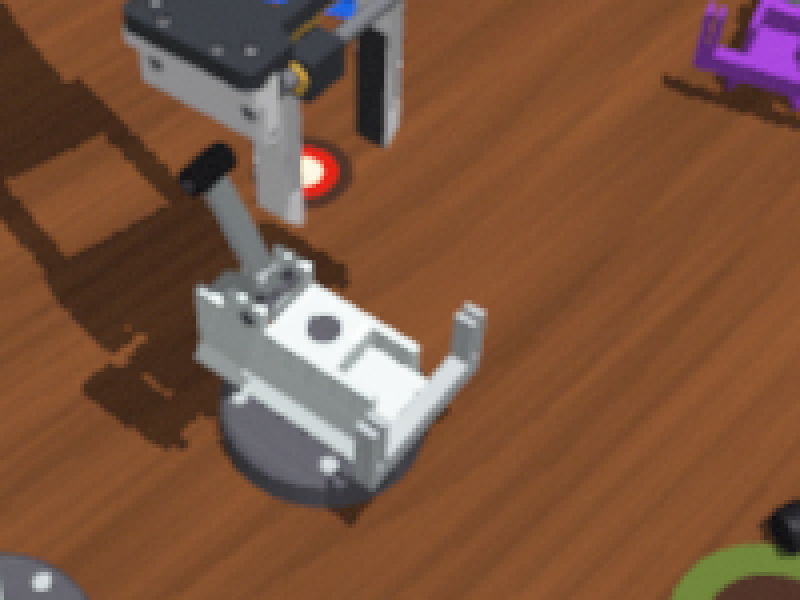

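View pics/w14.png

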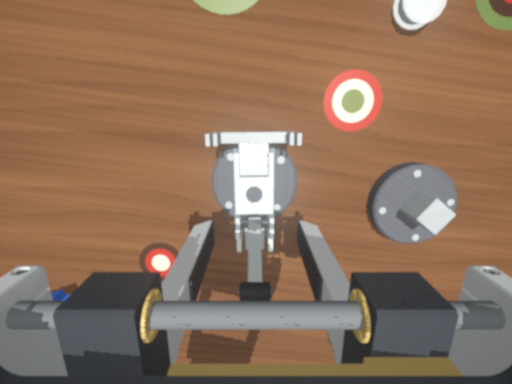

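Emit:
{"api": "arm_command", "payload": {
  "series": "-0.004 0 0.001 0 0 -0.008 0.06;-0.005 0 0.002 0 0 -0.018 0.06;-0.005 0 0.002 0 0 -0.022 0.06;-0.004 0 0.001 0 0 -0.016 0.06;-0.002 0 0 0 0 -0.008 0.06;0 0 0 0 0 -0.003 0.06;0 0 0 0 0 0 0.06;0 0 0 0 0 0 0.06"
}}

```text
time: 20.45
tool_pos: [0.496, -0.0203, 0.1946]
ee_rot: [-1.59, 0.006, -1.44]
wrist_force: [-0.7, -0.0, -0.2]
width: 0.06
```

```bash
python3 -c "
from h import *
print(robot.get_obs()['qvel'].round(3))
delta([.502,-.02,.141],-1.441)
"
```

```text
[ 0.001  0.002  0.003 -0.    -0.001 -0.   ]
t 20.45 pos [ 0.496  -0.0203  0.1946] rot [-1.5898  0.0056 -1.4399] F [-0.7 -0.  -0.2] w 0.06
turn [ 0.019   0.0012 -0.0056] shift [0.0007 0.0535 0.007 ] len 0.054
```

Emit:
{"api": "arm_command", "payload": {
  "series": "0.004 0 -0.001 0 0.005 0.002 0.06;0.005 0 -0.002 0 0.01 0.002 0.06;0.005 0 -0.002 0 0.012 0.001 0.06;0.002 0 0 0 0.012 0 0.06;0 0 0 0 0.007 0 0.06;0 0 0 0 0.003 0 0.06;0 0 0 0 0 0 0.06"
}}

```text
time: 21.15
tool_pos: [0.5019, -0.0191, 0.1395]
ee_rot: [-1.575, 0.001, -1.439]
wrist_force: [0.4, -0.1, 0.2]
width: 0.0599
```

```bash
python3 -c "
from h import *
print(robot.get_obs()['qvel'].round(3))
delta([.502,-.02,.141],-1.441)
cv2.imwrite('pics/w15.png',robot.snapshot('wrist'));W=robot.camera_params('wrist')
"
```

```text
[ 0.001  0.004 -0.001 -0.001 -0.003 -0.001]
t 21.15 pos [ 0.5019 -0.0191  0.1395] rot [-1.5751e+00  1.2000e-03 -1.4390e+00] F [ 0.4 -0.1  0.2] w 0.0599
turn [ 0.0043  0.002  -0.0012] shift [ 0.0009 -0.0015 -0.0001] len 0.0017
```

View pics/w15.png

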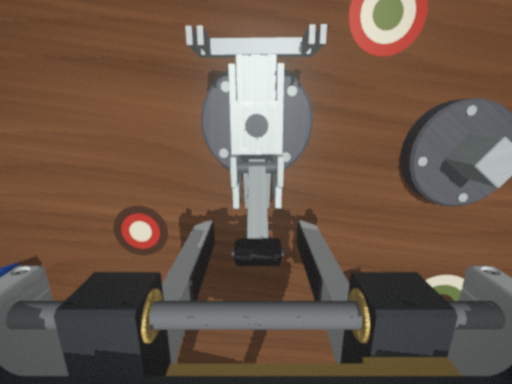

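Emit:
{"api": "arm_command", "payload": {
  "series": "0.003 0 0 0.0005 -0.001 0 0.02;0 0 0 0 0 0 0.02;0 0 0 0 0 0 0.02;0 0 0 0 0 0 0.02;0 0 0 0 0 0 0.02"
}}

```text
time: 21.7
tool_pos: [0.5035, -0.0201, 0.1431]
ee_rot: [-1.567, -0.0, -1.439]
wrist_force: [0.7, -0.6, -1.9]
width: 0.0296
```

Emit:
{"api": "arm_command", "payload": {
  "series": "0 0 0 0 0.0057 -0.0087 0.02;0 0 0 0 0 0 0.02;0 0 0 0 0.0068 -0.0078 0.02;0 0 0 0 0 0 0.02"
}}

```text
time: 22.1
tool_pos: [0.4865, -0.0223, 0.1295]
ee_rot: [-1.566, -0.0, -1.439]
wrist_force: [1.2, -0.3, -1.7]
width: 0.0296
```

```bash
cat > arc2.py <<'E'
from h import *
f=np.array([np.cos(.13),np.sin(.13),0]);s=np.array([.5755,-.0103,.024])
for th in (.8,.6,.4,.2,0):
  X=s+f*(-.033-.083*np.cos(th))+np.array([0,0,.064+.083*np.sin(th)-.0195]); print(th); delta(X,-1.441)
E
python3 arc2.py
```

```text
0.8
t 22.1 pos [ 0.4865 -0.0223  0.1295] rot [-1.5661e+00 -4.0000e-04 -1.4393e+00] F [ 1.2 -0.3 -1.7] w 0.0296
turn [-0.0047  0.0017  0.0004] shift [-0.0004  0.0015 -0.001 ] len 0.0018
0.6
t 22.1 pos [ 0.4865 -0.0223  0.1295] rot [-1.5661e+00 -4.0000e-04 -1.4393e+00] F [ 1.2 -0.3 -1.7] w 0.0296
turn [-0.0047  0.0017  0.0004] shift [-0.0004  0.0141 -0.0118] len 0.0184
0.4
t 22.1 pos [ 0.4865 -0.0223  0.1295] rot [-1.5661e+00 -4.0000e-04 -1.4393e+00] F [ 1.2 -0.3 -1.7] w 0.0296
turn [-0.0047  0.0017  0.0004] shift [-0.0004  0.0286 -0.0198] len 0.0348
0.2
t 22.1 pos [ 0.4865 -0.0223  0.1295] rot [-1.5661e+00 -4.0000e-04 -1.4393e+00] F [ 1.2 -0.3 -1.7] w 0.0296
turn [-0.0047  0.0017  0.0004] shift [-0.0005  0.0444 -0.0248] len 0.0508
0
t 22.1 pos [ 0.4865 -0.0223  0.1295] rot [-1.5661e+00 -4.0000e-04 -1.4393e+00] F [ 1.2 -0.3 -1.7] w 0.0296
turn [-0.0047  0.0017  0.0004] shift [-0.0005  0.0609 -0.0265] len 0.0664
```

Tracking well, low force. Continue along the arc.

Emit:
{"api": "arm_command", "payload": {
  "series": "0 0 0 0 0.007 -0.0063 0.02;0 0 0 0 0 0 0.02;0 0 0 0 0.007 -0.0055 0.02;0 0 0 0 0 0 0.02;0 0 0 0 0.0072 -0.0043 0.02;0 0 0 0 0 0 0.02;0 0 0 0 0.0073 -0.0037 0.02;0 0 0 0 0 0 0.02"
}}

```text
time: 22.9
tool_pos: [0.4683, -0.025, 0.0998]
ee_rot: [-1.559, -0.001, -1.439]
wrist_force: [2.6, -0.2, -1.5]
width: 0.0293
```

```bash
python3 arc2.py|tail -9
```

```text
0.4
t 22.9 pos [ 0.4683 -0.025   0.0998] rot [-1.5593e+00 -9.0000e-04 -1.4393e+00] F [ 2.6 -0.2 -1.5] w 0.0293
turn [-0.0115  0.0017  0.0009] shift [-0.0006 -0.0011 -0.0012] len 0.0018
0.2
t 22.9 pos [ 0.4683 -0.025   0.0998] rot [-1.5593e+00 -9.0000e-04 -1.4393e+00] F [ 2.6 -0.2 -1.5] w 0.0293
turn [-0.0115  0.0017  0.0009] shift [-0.0007  0.0147 -0.0063] len 0.016
0
t 22.9 pos [ 0.4683 -0.025   0.0998] rot [-1.5593e+00 -9.0000e-04 -1.4393e+00] F [ 2.6 -0.2 -1.5] w 0.0293
turn [-0.0115  0.0017  0.0009] shift [-0.0007  0.0312 -0.0082] len 0.0322
```

Emit:
{"api": "arm_command", "payload": {
  "series": "0 0 0 0 0.007 -0.003 0.02;0 0 0 0 0 0 0.02;0 0 0 0 0.0075 -0.0025 0.02;0 0 0 0 0 0 0.02;0 0 0 0 0.0075 -0.001 0.02;0 0 0 0 0 0 0.02"
}}

```text
time: 23.5
tool_pos: [0.4637, -0.0257, 0.0766]
ee_rot: [-1.554, -0.001, -1.439]
wrist_force: [3.8, 0.1, 0.3]
width: 0.0297
```

```bash
python3 arc2.py|tail -6
```

```text
0.2
t 23.5 pos [ 0.4637 -0.0257  0.0766] rot [-1.5538e+00 -1.3000e-03 -1.4392e+00] F [3.8 0.1 0.3] w 0.0297
turn [-0.017   0.0018  0.0013] shift [-0.0008 -0.0084 -0.0013] len 0.0086
0
t 23.5 pos [ 0.4637 -0.0257  0.0766] rot [-1.5538e+00 -1.3000e-03 -1.4392e+00] F [3.8 0.1 0.3] w 0.0297
turn [-0.017   0.0018  0.0013] shift [-0.0008  0.008  -0.0033] len 0.0087
```

Emit:
{"api": "arm_command", "payload": {
  "series": "0 0 0 0 0.005 0.001 0.02;0 0 0 0 0.003 0 0.02;0 0 0 0 0.003 0 0.02;0 0 0 0 0.003 0 0.02;0 0 0 0 0 0 0.02"
}}

```text
time: 24.0
tool_pos: [0.4633, -0.0262, 0.0703]
ee_rot: [-1.558, -0.003, -1.439]
wrist_force: [-0.4, 0.8, 6.5]
width: 0.0296
```

```bash
python3 arc2.py|tail -3;python3 -c "
from h import *
cv2.imwrite('pics/s16.png',robot.snapshot('scene')[150:310,180:380].repeat(4,0).repeat(4,1)[:600])"
```

```text
0
t 24.0 pos [ 0.4633 -0.0262  0.0703] rot [-1.5576 -0.0027 -1.4385] F [-0.4  0.8  6.5] w 0.0296
turn [-0.0132  0.0025  0.0027] shift [-0.0012  0.0018 -0.0027] len 0.0035
```

View pics/s16.png

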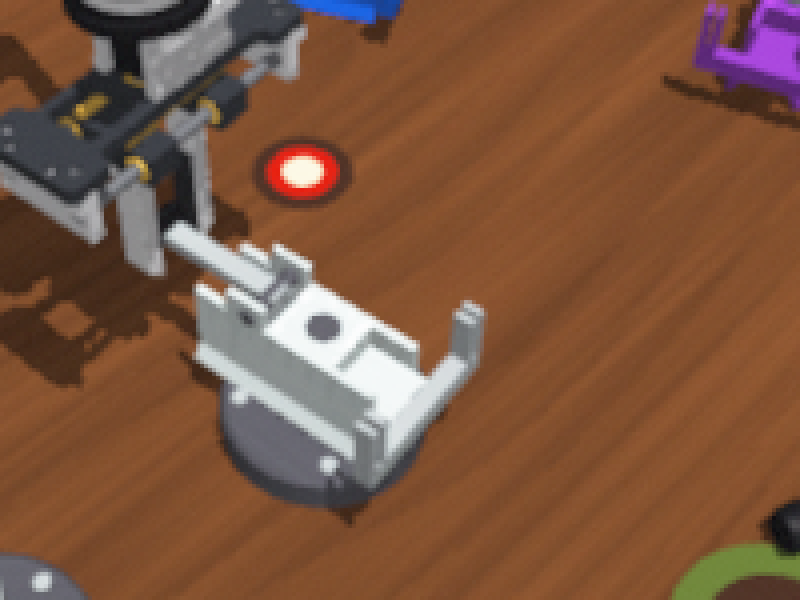

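Emit:
{"api": "arm_command", "payload": {
  "series": "0 0 0 0 0.002 0 0.02;0 0 0 0 0.002 0 0.02;0 0 0 0 0 0 0.06;0 0 0 0 0 0 0.06;0 0 0 0 0 0 0.06;-0.003 0 0 0 -0.008 0 0.06;-0.003 0 0.001 0 -0.015 0 0.06;-0.003 0 0.001 0 -0.02 0 0.06;0 0 0 0 -0.015 0 0.03;0 0 0 0 -0.008 0 0;0 0 0 0 0 0 0;0 0 0 0 0 0 0"
}}

```text
time: 25.25
tool_pos: [0.4584, -0.0259, 0.1351]
ee_rot: [-1.58, 0.001, -1.438]
wrist_force: [0.2, -0.5, 0.7]
width: 0.0312
```

```bash
python3 -c "
from h import *
delta([.461,-.0255,.097],-1.441)
cv2.imwrite('pics/s17.png',robot.snapshot('scene')[150:310,180:380].repeat(4,0).repeat(4,1)[:600])
cv2.imwrite('pics/w17.png',robot.snapshot('wrist'))"
```

```text
t 25.25 pos [ 0.4584 -0.0259  0.1351] rot [-1.5804e+00  1.3000e-03 -1.4381e+00] F [ 0.2 -0.5  0.7] w 0.0312
turn [ 0.0096  0.0029 -0.0013] shift [-0.     0.038  0.003] len 0.0382
```

View pics/s17.png

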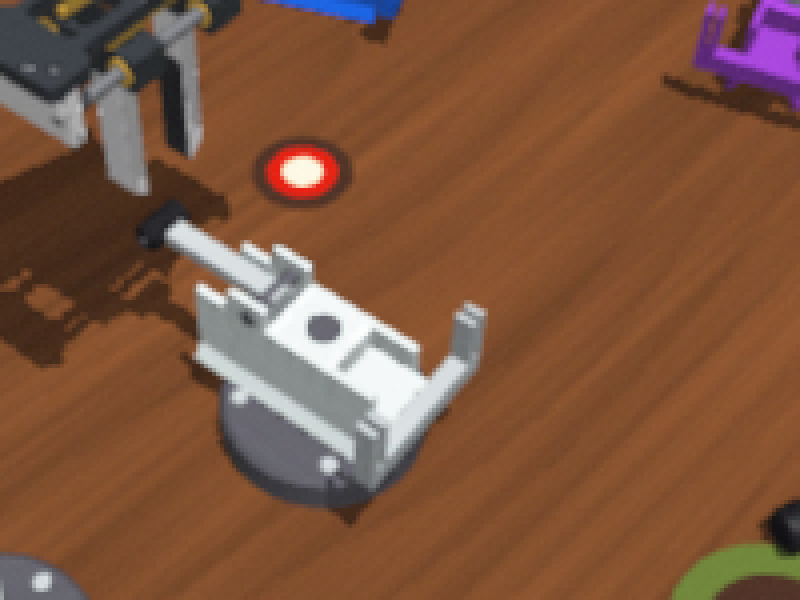

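View pics/w17.png

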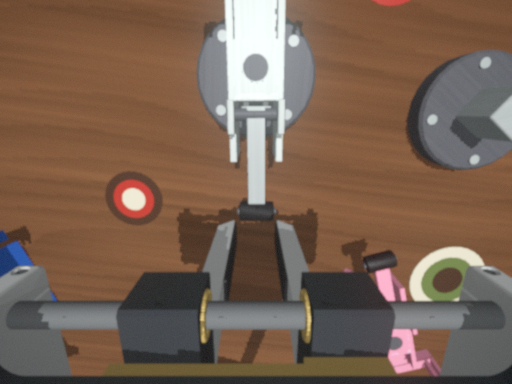

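Emit:
{"api": "arm_command", "payload": {
  "series": "0.003 0 0 0 0.003 0.001 0;0.003 0 0 0 0.006 0.001 0;0.002 0 0 0 0.006 0 0;0 0 0 0 0.005 0 0;0 0 0 0 0.003 0 0;0 0 0 0 0 0 0"
}}

```text
time: 25.95
tool_pos: [0.4578, -0.0252, 0.1061]
ee_rot: [-1.579, 0.004, -1.438]
wrist_force: [-0.4, 0.3, -0.2]
width: 0.0003
```

```bash
python3 -c "
from h import *
delta([.461,-.0255,.097],-1.441)"
```

```text
t 25.95 pos [ 0.4578 -0.0252  0.1061] rot [-1.5789  0.0037 -1.4382] F [-0.4  0.3 -0.2] w 0.0003
turn [ 0.0081  0.0028 -0.0036] shift [0.0008 0.0091 0.0032] len 0.0096
```

Emit:
{"api": "arm_command", "payload": {
  "series": "0.003 0 -0.001 0 0.002 0.002 0;0.002 0 -0.001 0 0.003 0.001 0;0 0 0 0 0.003 0 0;0 0 0 0 0.003 0 0;0 0 0 0 0.003 0 0;0 0 0 0 0.003 0 0"
}}

```text
time: 26.55
tool_pos: [0.4654, -0.0248, 0.0939]
ee_rot: [-1.562, -0.001, -1.438]
wrist_force: [0.3, 1.6, 9.7]
width: 0.0001
```

```bash
python3 -c "
from h import *
delta([.461,-.0255,.097],-1.441)"
```

```text
t 26.55 pos [ 0.4654 -0.0248  0.0939] rot [-1.562e+00 -7.000e-04 -1.438e+00] F [0.3 1.6 9.7] w 0.0001
turn [-0.0088  0.003   0.0007] shift [ 0.0001 -0.0031 -0.0044] len 0.0054
```

Emit:
{"api": "arm_command", "payload": {
  "series": "0 0 0 0 0.005 -0.002 0;0 0 0 0 0.006 -0.001 0;0 0 0 0 0.006 0 0"
}}

```text
time: 26.85
tool_pos: [0.473, -0.0241, 0.0889]
ee_rot: [-1.534, -0.003, -1.437]
wrist_force: [-13.6, 0.6, 24.5]
width: 0.0005
```

```bash
python3 -c "
from h import *
delta([.461,-.0255,.097],-1.441)"
```

```text
t 26.85 pos [ 0.473  -0.0241  0.0889] rot [-1.5345 -0.003  -1.4374] F [-13.6   0.6  24.5] w 0.0005
turn [-0.0363  0.0036  0.0029] shift [-0.0002 -0.0085 -0.0117] len 0.0145
```

Emit:
{"api": "arm_command", "payload": {
  "series": "0 0 0 0 -0.008 0 0;-0.006 0 0 0 -0.012 -0.003 0;-0.006 0 0 0 -0.015 -0.004 0;-0.006 0 0 0 -0.015 -0.004 0;-0.004 0 0 0 -0.008 -0.002 0;0 0 0 0 0 0 0;0 0 0 0 0 0 0"
}}

```text
time: 27.55
tool_pos: [0.4589, -0.026, 0.15]
ee_rot: [-1.553, -0.004, -1.437]
wrist_force: [-0.3, -1.5, 0.4]
width: 0.0008
```

```bash
python3 -c "
from h import *
delta([.461,-.0255,.097],-1.441)
S=robot.camera_params('scene');T=robot.camera_params('top')
a=robot.snapshot('scene');b=robot.snapshot('top')
cv2.imwrite('pics/s18.png',cv2.resize(a[190:290,210:310],None,fx=6,fy=6,interpolation=cv2.INTER_CUBIC))
cv2.imwrite('pics/t18.png',b)
f=np.array([np.cos(.13),np.sin(.13),0]);s=np.array([.5755,-.0103,.024])
for th in (0,.1,.2):
  p=px(S,s+f*(-.033-.083*np.cos(th))+[0,0,.064+.083*np.sin(th)]); print(th,(p-[210,190])*6+2.5)
print((px(S,s+[0,0,.06])-[210,190])*6+2.5,(px(S,s+f*-.033+[0,0,.064])-[210,190])*6+2.5)
"
```

```text
t 27.55 pos [ 0.4589 -0.026   0.15  ] rot [-1.5533 -0.0041 -1.4371] F [-0.3 -1.5  0.4] w 0.0008
turn [-0.0176  0.0039  0.0041] shift [-0.0004  0.0531  0.0012] len 0.0531
0 [68.82936791 99.16425506]
0.1 [67.8942394  85.05703148]
0.2 [68.5612503  71.86812598]
[305.53538004 254.04603866] [234.93612618 203.00929079]
```

View pics/s18.png

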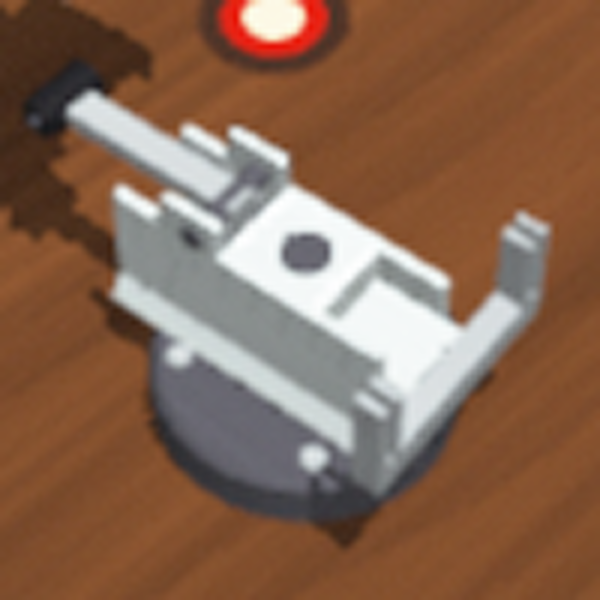

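View pics/t18.png

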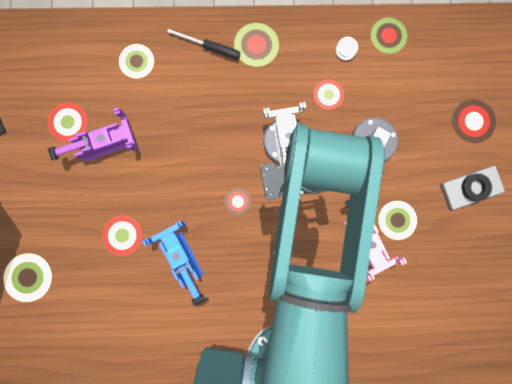

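Emit:
{"api": "arm_command", "payload": {
  "series": "-0.004 0 0 0 -0.008 -0.002 0;-0.004 0 0 0 -0.015 -0.005 0;-0.004 0 0 0 -0.02 -0.01 0;-0.003 0 0 0 -0.02 -0.01 0;0 0 0 0 -0.015 -0.005 0;0 0 0 0 -0.008 -0.002 0;0 0 0 0 0 0 0;0 0 0 0 0 0 0;0 0 0 0 0 0 0"
}}

```text
time: 28.55
tool_pos: [0.4211, -0.0299, 0.2351]
ee_rot: [-1.58, -0.0, -1.437]
wrist_force: [0.0, -0.6, 0.6]
width: 0.0007
```

```bash
python3 -c "
from h import *
delta([.461,-.0255,.097],-1.441)
W=robot.camera_params('wrist')
cv2.imwrite('pics/w19.png',robot.snapshot('wrist'));a=robot.snapshot('scene')
cv2.imwrite('pics/s19.png',cv2.resize(a[190:290,210:310],None,fx=6,fy=6,interpolation=cv2.INTER_CUBIC))
f=np.array([np.cos(.13),np.sin(.13),0]);s=np.array([.5755,-.0103,.024])
for th in (0,.1): print(px(W,s+f*(-.033-.083*np.cos(th))+[0,0,.064+.083*np.sin(th)]))
print(px(W,s+[0,0,.06]))"
```

```text
t 28.55 pos [ 0.4211 -0.0299  0.2351] rot [-1.5804e+00 -5.0000e-04 -1.4369e+00] F [ 0.  -0.6  0.6] w 0.0007
turn [0.0096 0.0041 0.0005] shift [0.0009 0.1377 0.0414] len 0.1438
[255.06239585 150.2442971 ]
[255.06561651 150.87538206]
[255.49243009  43.15705088]
```

View pics/w19.png

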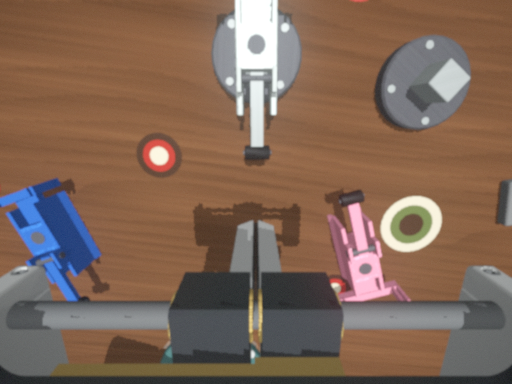

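View pics/s19.png

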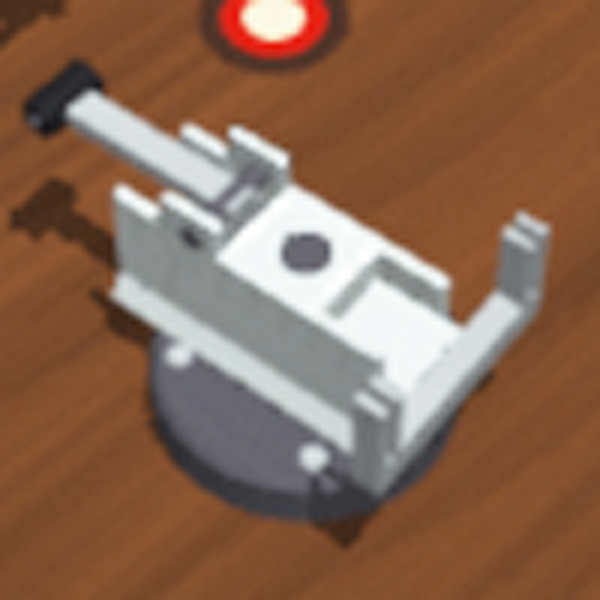

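```bash
python3 -c "
from h import *
print(robot.close_job())"
```

```text
the job is handed in; nothing more can be done
None
```

The silver board-holder head is mounted on the ball-stud base with its handle pressed down, and I handed the job in at about 28.6 s with the gripper clear.

**What I did:**
1. I pinched the grip and raised the handle to its upper stop, where about 4.7 N no longer moved it.
2. I gripped the head, carried it over and lowered it onto the ball. The tool reached the expected height within about 0.1 mm, and the head's weight came off the wrist.
3. I let go, brought the handle down along its arc, then pressed it from above.

**Last checks:**
- **Seating:** the last pictures show the head flat and centred on the ball disc.
- **Handle:** I judged it from one camera view, and it looks level, within about 0.03 rad of fully down.
- **Clearance:** the tool was about 14 cm above the grip, with near-zero wrist force.

**What did not go cleanly:**
- During the final press the closed fingers slid forward off the grip onto the handle bar, about 12 mm past the grip centre. The wrist force reached about 28 N. The head and handle looked undisturbed afterwards.
- Earlier, the arm overshot on some quick steps in free air. I slowed it down after that.

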